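Set out plaques on kiln bats and build a prop to the gauge

ROBOT

A 7-joint arm with a two-finger parallel gripper is mounted at the origin on the work surface. World frame = base frame: x ahead of the robot, y to its left, z up, the work surface at z = 0. Lengths are in m, angles in rad, forces in N, time in s.
With the tool pointing down it reaches from about 0.425 to 0.875 m from the base axis. Payload 8.4 kg.
Tool frame: the origin (TCP) lies midway between the tips of the shut fingers; the grasp point (between the pads) lies 19 mm behind it (ctrl.grasp_offset is the distance from the TCP to the grasp point, in m); z points along the fingers, y is the direction in which the jaws open and shut (so a half turn about z gives the same grasp; the last joint's range is limited). The gripper opens to 85 mm and grips with 20 to 120 N. Pads are 22 mm wide; open, the fingers measure 114 mm over their backs; the gripper's body (76 mm by 85 mm) begins 54 mm behind the grasp point. The pads swing forward as they close: fully open they stand 13 mm farther back than shut.
Start: joints at [1.155, 0.333, 0.04, 1.465, -0.013, 1.343, -0.059], TCP at [0.202, -0.618, 0.231] pointing down, gripper open.
Joint ranges: [-2.58, 2.58], [-0.38, 2.09], [-1.3, 1.39], [0.25, 2.4], [-1.5, 4.64], [0.08, 2.09], [-2.65, 2.65]. Speed limits (rad/s): [2.22, 2.22, 2.79, 2.79, 3.14, 3.14, 3.14].

INTERFACE

Orientations are given as a 3x3 rotation matrix whose columns are the frame's x, y, z axes.
In Python, from station import ctrl gives the robot as it stands.
- The arm moves only by the tool play_rows, never from a script. Its arguments are lists of equal length, an entry for each row: "xyz": the shift along the tool's x, y, z in cm, a list of three; "turn": the turn, a rotation vector about the tool's x, y, z in degrees, a list of three; "fingers": the finger opening in cm, from 0 to 8.54. In form: {"xyz": [[x, y, z], ...], "turn": [[wx, wy, wz], ...], "fingers": [fingers, ...]}. A call has 1 to 8 rows; each row is the pose to reach, as a shift and turn from the pose commanded when the call began, along the tool's axes at that moment; what a row does not reach only later rows make up. A row lasts 1/12 s, in which the tool goes at most 41.7 mm and 7.16 degrees, less where a joint would pass 70% of its speed; a pose out of reach is approached as far as the arm can. A call with a gripper value outside its range is refused whole. The fingers move at their own pace and stop on an object; "squeeze" is the grip in N (left out, the last holds). Time passes only in rows, so rows that repeat a pose let the fingers close. It gives the time, the measured TCP pose, the force and the opening at its end, in the units of the state.
- ctrl.get_obs(): the state, without advancing time (a new reading comes with each control period).
- ctrl.read_camera(name): name is "scene" or "top" or "wrist"; returns a dict with "pixels" (480x640x3 uint8, blue, green, red), "depth" (480x640 float32, m along the optical axis (not along the pixel's ray), 0 where there is no reading), "fov_y" (degrees; the focal length in pixels is half the picture's height over the tangent of half this angle, whatever the lens; pixels are square), "cx", "cy" (the principal point, pixels), "T" (4x4, takes a point from camera to world coordinates); the wrist camera has in their place "T_tool_cam" (4x4, takes a point from camera to tool coordinates, whose origin is the TCP and whose axes are the flange's). Camera axes: x right, y down, z forward; pixel columns grow to the right and rows downward; lengths in m; the calibration is good to about 2 mm. A picture is of the moment at which its call begins: read the wrist's pose just before it.
- ctrl.job_done(): hands the job in, once; it reports no verdict.
Trained networks look in the newest picture that a camera, given by its name, has taken for a name from the list of things; names that differ only in an ending like _2 or _b are one class to them, and where a whole thing is asked for, a point or a joint stands for the part that bears it (a point fixed in the world has none). Each returns a list of dicts, best first, with "score" (0 to 1); they miss things now and then, are a little off and sometimes report something else, mostly with a low value. They report only what shows in the picture. A call takes as long as a camera call. They do not tell look-alikes from the thing itself.
- ctrl.outline_of(thing, camera): "pixels" (480x640 bool, what is visible of it) and "box" ([left, top, width, height] in pixels, round what is visible of it).
The state is a dict: "time_s": time; "joint_positions": joint angles; "qvel": joint speeds; "joint_torque": joint torques, N m; "tool_pos": TCP position; "tool_rot": TCP orientation; "force": force on the tool from outside, world axes, zero at the start; "moment": the same for the moment, N m; "grip_width": finger opening in m.
Only numpy, scipy, OpenCV 4.12 (cv2) and the standard library are available. Lean on these libraries where they do the work, as an engineer would, in place of code of your own. Each camera call takes 0.05 s, during which the arm holds its last target. There are 200 camera calls.

TASK

Set out the kiln load: put each clay plaque face up inside the matching outline on its slab, turned to fit, setting it down rather than dropping it because dry clay is brittle. Then, or before, stand the blue-topped prop block squarely in the small square beside the grey gauge post and the green-topped one squarely on top of it, so that the stack's top meets the red mark. Leave the yellow-topped prop where it is; everything you placed must stand released and still.

Things in the scene. Friction and masses are not known exactly. Their poses are not given: they have to be found in the camera images.
- round_plaque: Dark brown dried-clay plaque, round, 60 mm in diameter, 20 mm thick, with a faint lighter relief on top, about 115 g. Origin at the centre of its underside, z up through the thickness. Starts flat on the table.
- square_plaque: Dark brown dried-clay plaque, square, 54 x 54 mm, 20 mm thick, with a faint lighter relief on top, about 115 g. Origin at the centre of its underside, z up through the thickness; x and y square to its sides. Starts flat on the table.
- oblong_plaque: Dark brown dried-clay plaque, oblong, 76 x 42 mm, 20 mm thick, with a faint lighter relief on top, about 115 g. Origin at the centre of its underside, z up through the thickness; x along the 76 mm length, y across the 42 mm width. Starts flat on the table.
- short_prop: Loose buff kiln prop: an upright square block 40 x 40 mm, 24 mm high, its top painted green. Origin at the centre of its underside, z up, x and y square to its sides. It becomes the upper block of the stack.
- middle_prop: Loose buff kiln prop: an upright square block 40 x 40 mm, 36 mm high, its top painted blue. Origin at the centre of its underside, z up, x and y square to its sides. It becomes the lower block of the stack.
- tall_prop: Loose buff kiln prop: an upright square block 40 x 40 mm, 48 mm high, its top painted yellow. Origin at the centre of its underside, z up, x and y square to its sides. A spare: not to be moved.
- round_bat: Fixed off-white slab 120 x 120 x 8 mm on the table with a dark round outline (4 mm wide line) painted in its centre, leaving 4 mm free all round the round plaque. Origin at the centre of its underside, so its top is 8 mm above the origin and the outline is centred straight above it.
- square_bat: Fixed off-white slab 120 x 120 x 8 mm on the table with a dark square outline (4 mm wide line) painted in its centre, leaving 4 mm free all round the square plaque. Origin at the centre of its underside, so its top is 8 mm above the origin and the outline is centred straight above it; x and y square to the outline's sides.
- oblong_bat: Fixed off-white slab 120 x 120 x 8 mm on the table with a dark oblong outline (4 mm wide line) painted in its centre, leaving 4 mm free all round the oblong plaque. Origin at the centre of its underside, so its top is 8 mm above the origin and the outline is centred straight above it; x along the outline's length.
- gauge_bat: Fixed off-white slab 140 (x) x 120 (y) x 8 mm with a dark square outline in its centre, 48 mm inside, for the 40 mm prop blocks. 56 mm from the centre on its own +x side stands a grey gauge post 12 x 12 mm, 70 mm high above the slab's top, with a 6 mm red band centred 60 mm above the slab's top (36 + 24 mm blocks). Origin at the centre of its underside, straight below the outline's centre.
There are look-alikes about, which are no part of the job. What is shaped like the square_plaque but purple is not meant. What is shaped like the round_bat but pink is not meant.

How it is judged:
By the outcome, as a careful person would: the job done as asked, in the order asked, and still so for the second after the job is handed in, with the robot touching nothing.
It also fails if it takes over 128 s, if anything falls off the work surface, if the arm or the gripper's body presses on something with over 40 N, if the wrist force passes 120 N, or if a joint passes its speed limit or range.

## Working session

There is one attempt and no reset: what is moved stays moved. The work goes in short steps, Python scripts to look and compute and a tool call to move; the robot and the scene stay as the last step left them, time stands still between calls to the robot, and variables do not carry over. Pictures are saved under pics/ and viewed, about 12 in all and at most 16, crops included, and the job is handed in when it is done.

Besides the shell and the picture viewer there is one more tool, called as name(argument=value, ...) on one line, values as JSON. play_rows: Moves the arm, as the interface text tells. Its arguments: {"type":"object","properties":{"xyz":{"type":"array"},"turn":{"type":"array"},"fingers":{"type":"array"},"squeeze":{"type":"number"}},"required":["xyz","turn","fingers"]}

```bash
ls; mkdir -p pics
python3 - <<'E'
from station import ctrl
import cv2,numpy as np
o=ctrl.get_obs();print({k:np.round(v,3).tolist() for k,v in o.items()}, ctrl.grasp_offset)
for n in ['top','scene']:
    c=ctrl.read_camera(n);cv2.imwrite(f'pics/{n}0.png',c['pixels']);print(n,c['fov_y'],c['cx'],c['cy'],np.round(c['T'],3).tolist())
E
```

```text
pics
{'time_s': 0.0, 'joint_positions': [1.155, 0.334, 0.04, 1.466, -0.013, 1.343, -0.059], 'qvel': [0.0, 0.0, -0.001, 0.0, 0.0, 0.0, 0.001], 'joint_torque': [-0.0, -65.857, 1.365, -40.557, 0.017, 0.013, 0.0], 'tool_pos': [0.202, -0.617, 0.23], 'tool_rot': [[0.95, 0.311, -0.001], [0.311, -0.95, 0.001], [-0.0, -0.002, -1.0]], 'force': [0.765, -0.247, 0.766], 'moment': [0.009, -0.008, -0.021], 'grip_width': 0.085} 0.0187
top 49.25175271218238 318.11005490567743 235.52490763846953 [[0.02, -0.994, 0.11, 0.44], [-1.0, -0.02, 0.001, -0.004], [0.001, -0.11, -0.994, 1.055], [0.0, 0.0, 0.0, 1.0]]
scene 49.367345661301144 323.95140003973023 236.53316444205726 [[0.903, 0.312, -0.295, 0.91], [0.429, -0.685, 0.588, -0.684], [-0.019, -0.658, -0.753, 0.892], [0.0, 0.0, 0.0, 1.0]]
```

View pics/top0.png

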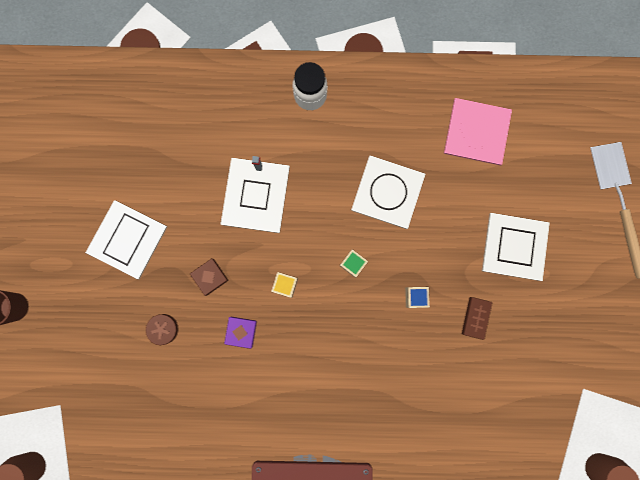

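View pics/scene0.png

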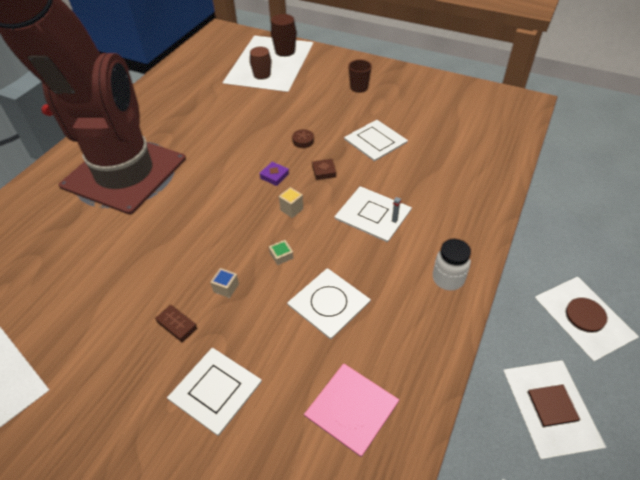

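```bash
cat > h.py <<'E'
from station import ctrl
import cv2,numpy as np
H=dict(round_plaque=.02,square_plaque=.02,oblong_plaque=.02,short_prop=.024,middle_prop=.036,tall_prop=.048)
def cam(n):
    o=ctrl.get_obs();c=ctrl.read_camera(n)
    if n=='wrist':
        T=np.eye(4);T[:3,:3]=o['tool_rot'];T[:3,3]=o['tool_pos'];c['T']=T@c['T_tool_cam']
    c['f']=240/np.tan(np.radians(c['fov_y']/2));return c
def world(c,v,u,z=None):
    """pixels -> world; on plane z if given, else by depth"""
    r=np.stack([(u-c['cx'])/c['f'],(v-c['cy'])/c['f'],np.ones(len(u))],1)@c['T'][:3,:3].T
    t=c['T'][:3,3]
    s=c['depth'][v,u] if z is None else (z-t[2])/r[:,2]
    return t+r*s[:,None]
def rect(P):
    (x,y),(w,h),a=cv2.minAreaRect((P[:,:2]*1000).astype(np.float32))
    if h>w:w,h,a=h,w,a+90
    return round(x,1),round(y,1),round(w,1),round(h,1),round((a+90)%180-90,1)
def top_of(c,m,h):
    """rect of upper face (world mm, deg of long side)"""
    v,u=np.nonzero(m);P=world(c,v,u);k=np.abs(P[:,2]-h)<.006
    if k.sum()<20:return None
    return rect(world(c,v[k],u[k],h)),round(float(np.median(P[k,2])),4),int(k.sum())
def line_of(c,m,z=.008):
    """rect round the outer edge of the painted outline"""
    g=cv2.cvtColor(c['pixels'],cv2.COLOR_BGR2GRAY);m=m.astype(np.uint8)
    f=np.zeros_like(m);cs,_=cv2.findContours(m,0,2);cv2.drawContours(f,[cv2.convexHull(max(cs,key=cv2.contourArea))],-1,1,-1)
    k=max(3,int(np.sqrt(f.sum())*.08));f=cv2.erode(f,np.ones((k,k)))
    d=((g<130)&(f>0)).astype(np.uint8);n,l,s,_=cv2.connectedComponentsWithStats(d,connectivity=8)
    if n<2:return None
    best=1+np.argmax(s[1:,2]*s[1:,3]);v,u=np.nonzero(l==best)
    return rect(world(c,v,u,z)),len(u)
def go(x,y,z,yaw):
    """shift/turn from measured pose to TCP (m) with tool-y (jaw axis) at yaw deg in world"""
    o=ctrl.get_obs();R=o['tool_rot'];d=R.T@(np.array([x,y,z])-o['tool_pos'])*100
    cur=np.degrees(np.arctan2(R[1,1],R[0,1]));t=(yaw-cur+90)%180-90
    print('shift cm',np.round(d,2),'turn z deg',round(-t,1),'| tilt',np.round(R[:,2],4),'t',round(o['time_s'],2),'j7',round(o['joint_positions'][6],2))
E
python3 - <<'E'
from h import *
for n in ['top','scene']:
    c=cam(n)
    for t in list(H)+['round_bat','square_bat','oblong_bat','gauge_bat']:
        for r in ctrl.outline_of(t,n)[:3]:
            if r['score']<.3: continue
            m=r['pixels'];print(n,t,round(r['score'],2),r['box'],top_of(c,m,H[t]) if t in H else line_of(c,m))
E
```

```text
top round_plaque 0.73 [145.7, 315.4, 31.6, 30.3] ((365.5, 299.2, 58.8, 55.8, -88.9), 0.0198, 725)
top square_plaque 0.77 [226.6, 317.7, 28.7, 29.9] ((361.3, 144.7, 54.3, 53.9, 81.9), 0.0198, 768)
top square_plaque 0.59 [190.8, 255.1, 39.6, 42.0] ((468.2, 211.0, 54.2, 54.2, -53.6), 0.0198, 750)
top short_prop 0.91 [343.9, 248.9, 27.2, 29.1] ((500.6, -75.0, 40.3, 39.7, -36.0), 0.024, 413)
top middle_prop 0.64 [405.9, 286.0, 24.4, 25.8] ((436.5, -199.7, 40.8, 38.4, -88.9), 0.0359, 427)
top tall_prop 0.75 [272.4, 271.3, 25.4, 26.4] ((455.4, 59.7, 40.0, 39.8, 73.1), 0.0478, 438)
top round_bat 0.87 [351.6, 158.1, 70.6, 70.9] ((648.2, -143.5, 73.3, 72.2, -88.8), 170)
top round_bat 0.81 [444.8, 98.6, 68.1, 64.4] ((719.2, -321.1, 4.1, 0.0, -88.8), 3)
top square_bat 0.6 [482.5, 211.7, 70.1, 68.1] ((541.8, -401.3, 69.4, 68.9, -8.4), 219)
top gauge_bat 0.78 [222.4, 155.9, 68.1, 73.9] ((636.8, 127.1, 55.5, 54.2, -7.1), 147)
scene round_plaque 0.55 [267.6, 238.6, 25.2, 24.7] ((497.9, -77.8, 46.7, 41.9, -35.7), 0.0229, 295)
scene round_plaque 0.54 [291.6, 126.9, 23.4, 17.9] ((363.8, 293.0, 60.3, 55.7, 84.7), 0.0192, 245)
scene square_plaque 0.96 [310.1, 158.9, 28.3, 21.2] ((467.0, 205.7, 59.2, 54.3, -53.0), 0.0186, 320)
scene square_plaque 0.81 [256.5, 162.1, 30.7, 25.1] ((360.3, 138.4, 60.2, 56.7, 83.1), 0.019, 348)
scene oblong_plaque 0.88 [154.2, 303.5, 41.8, 39.9] ((397.5, -322.5, 79.9, 42.6, -12.7), 0.0197, 742)
scene tall_prop 0.63 [277.6, 190.7, 20.7, 23.3] ((453.8, 54.0, 43.7, 43.5, 73.6), 0.0472, 234)
scene round_bat 0.93 [288.2, 267.3, 82.3, 72.6] None
scene round_bat 0.89 [299.2, 360.3, 99.5, 94.8] None
scene square_bat 0.89 [171.9, 350.7, 88.1, 82.1] ((535.2, -434.5, 67.4, 10.7, -1.3), 52)
scene oblong_bat 0.66 [341.9, 122.2, 63.3, 39.4] None
scene oblong_bat 0.54 [288.7, 272.0, 82.4, 64.1] None
scene gauge_bat 0.62 [334.1, 185.3, 80.1, 56.5] ((682.8, 148.7, 67.0, 14.3, -74.0), 109)
```

Run:
```python
from h import *
c=cam('top')
m=np.zeros((480,640),bool);m[285:350,455:500]=1;g=cv2.cvtColor(c['pixels'],cv2.COLOR_BGR2GRAY)
d=c['pixels'][:,:,2]
v,u=np.nonzero(m);P=world(c,v,u);k=(P[:,2]>.014);print('obl plq',rect(world(c,v[k],u[k],.02)),k.sum())
m=np.zeros((480,640),bool);m[195:285,80:172]=1;w=m&(c['pixels'].min(2)>150);print('obl bat',line_of(c,w))
v,u=np.nonzero(w);print(rect(world(c,v,u,.008)))
# post
m=np.zeros((480,640),bool);m[150:175,245:270]=1;v,u=np.nonzero(m);P=world(c,v,u);k=P[:,2]>.03;print('post',P[k].mean(0),P[k].max(0))
go(.397,-.322,.13,77.5)
```

```text
obl plq (399.4, -317.2, 107.6, 69.3, -14.0) 865
obl bat ((540.4, 383.7, 90.5, 56.2, -25.3), 173)
(540.6, 383.3, 120.6, 119.9, 64.6)
post [0.6849114  0.11588866 0.08441579] [0.69803838 0.12642566 1.05493681]
shift cm [ 27.69 -22.03  10.14] turn z deg 30.7 | tilt [ 1.e-04 -0.e+00 -1.e+00] t 1.25 j7 -0.06
```

play_rows(xyz=[[14, -11, 4], [27.7, -22, 7], [27.7, -22, 7], [27.7, -22, 7], [27.7, -22, 7], [27.7, -22, 7], [27.7, -22, 7], [27.7, -22, 7]], turn=[[0, 0, 15], [0, 0, 30.7], [0, 0, 30.7], [0, 0, 30.7], [0, 0, 30.7], [0, 0, 30.7], [0, 0, 30.7], [0, 0, 30.7]], fingers=[8.5, 8.5, 8.5, 8.5, 8.5, 8.5, 8.5, 8.5])

```text
time_s: 1.92
tool_pos: [0.3811, -0.3462, 0.1673]
tool_rot: [[0.976, -0.217, 0.001], [-0.217, -0.976, -0.001], [0.001, 0.001, -1.0]]
force: [1.0, 0.0, 0.7]
grip_width: 0.0849
```

play_rows(xyz=[[0, 0, 0], [0, 0, 0], [0, 0, 0], [0, 0, 0]], turn=[[0, 0, 0], [0, 0, 0], [0, 0, 0], [0, 0, 0]], fingers=[8.5, 8.5, 8.5, 8.5])

```text
time_s: 2.25
tool_pos: [0.3797, -0.3492, 0.1676]
tool_rot: [[0.976, -0.219, 0.0], [-0.219, -0.976, -0.001], [0.0, 0.001, -1.0]]
force: [-1.3, -0.4, -0.3]
grip_width: 0.0856
```

```bash
cat >> h.py <<'E'
def look(t,tag=None,bat=False):
    c=cam('wrist')
    if tag:cv2.imwrite(f'pics/{tag}.png',c['pixels'])
    for r in ctrl.outline_of(t,'wrist')[:3]:
        if r['score']<.2: continue
        m=r['pixels'];print(t,round(r['score'],2),r['box'],line_of(c,m) if bat else top_of(c,m,H[t]))
    return c
E
python3 - <<'E'
from h import *
print(ctrl.get_obs()['tool_pos'])
c=look('oblong_plaque','w1');print(c['fov_y'],np.round(c['T_tool_cam'],3).tolist())
go(.397,-.322,.003,77.5)
E
```

```text
[ 0.37966989 -0.34917351  0.16756476]
oblong_plaque 0.56 [254.0, 169.6, 54.1, 93.2] ((397.1, -319.2, 75.9, 41.7, -13.5), 0.0196, 4056)
70.15431749477557 [[-0.0, -0.946, -0.325, 0.083], [1.0, -0.0, -0.0, 0.001], [0.0, -0.325, 0.946, -0.142], [0.0, 0.0, 0.0, 1.0]]
shift cm [ 1.1  -3.04 16.45] turn z deg -0.2 | tilt [ 2.e-04 -4.e-04 -1.e+00] t 2.35 j7 -1.15
```

View pics/w1.png

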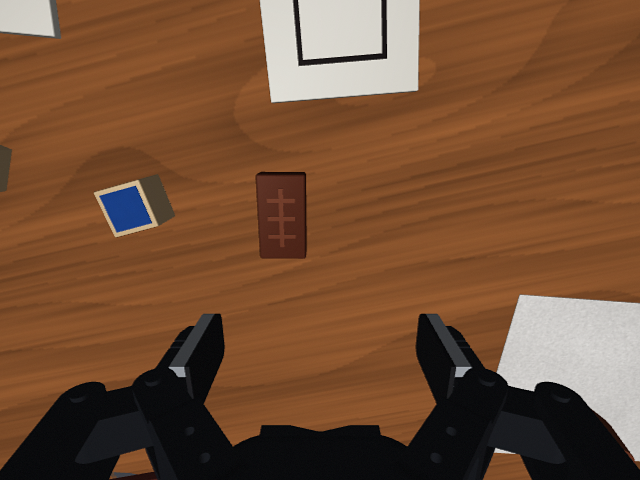

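play_rows(xyz=[[1.03, -3.3, 3], [1.03, -3.3, 7], [1.03, -3.3, 11], [1.03, -3.3, 14], [1.03, -3.3, 16], [1.03, -3.3, 16.5], [1.03, -3.3, 16.5], [1.03, -3.3, 16.5]], turn=[[0, 0, 0.9], [0, 0, 0.9], [0, 0, 0.9], [0, 0, 0.9], [0, 0, 0.9], [0, 0, 0.9], [0, 0, 0.9], [0, 0, 0.9]], fingers=[8.5, 8.5, 8.5, 8.5, 8.5, 8.5, 8.5, 8.5])

```text
time_s: 3.02
tool_pos: [0.3979, -0.3189, 0.0033]
tool_rot: [[0.972, -0.234, 0.001], [-0.234, -0.972, -0.001], [0.001, 0.0, -1.0]]
force: [0.8, 0.1, 0.1]
grip_width: 0.0849
```

play_rows(xyz=[[0, 0, 0], [0, 0, 0], [0, 0, 0], [0, 0, 0], [0, 0, 0], [0, 0, 0], [0, 0, 0], [0, 0, 0]], turn=[[0, 0, 0], [0, 0, 0], [0, 0, 0], [0, 0, 0], [0, 0, 0], [0, 0, 0], [0, 0, 0], [0, 0, 0]], fingers=[8.5, 8, 7, 6, 5, 4, 3, 3], squeeze=30)

```text
time_s: 3.68
tool_pos: [0.3978, -0.3181, 0.0028]
tool_rot: [[0.973, -0.233, 0.0], [-0.233, -0.973, -0.0], [0.0, 0.0, -1.0]]
force: [-2.0, 0.4, 6.0]
grip_width: 0.0414
```

Run:
```python
from h import *
o=ctrl.get_obs();print(o['tool_pos'],o['grip_width'],o['force'])
c=cam('wrist');cv2.imwrite('pics/w2.png',c['pixels'])
```

```text
[ 0.39778363 -0.31809824  0.00278049] 0.041355864501933785 [-1.98174029  0.40175879  6.0252655 ]
```

View pics/w2.png

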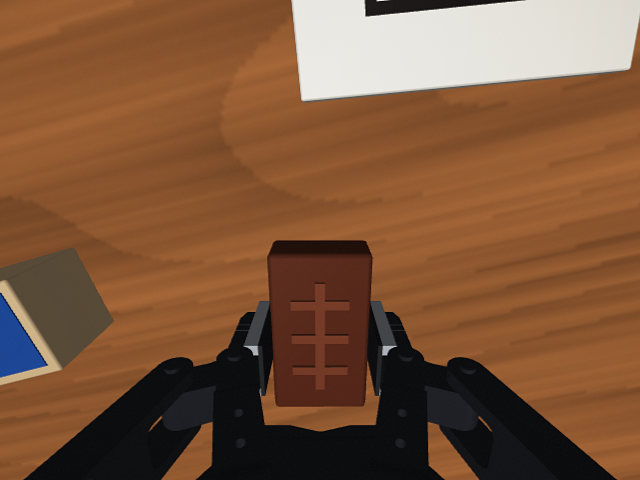

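```bash
cat >> h.py <<'E'
def plan(*wps):
    """waypoints (x,y,z,dyaw world deg): totals of each call, in tool axes at its start"""
    o=ctrl.get_obs();R=o['tool_rot'].copy();p=o['tool_pos'].copy()
    print('from',np.round(p,4),'yaw',round(float(np.degrees(np.arctan2(R[1,1],R[0,1]))),1),'t',round(o['time_s'],2),'j7',round(o['joint_positions'][6],2),'w',round(o['grip_width'],4))
    for x,y,z,a in wps:
        q=np.array([x,y,z]);print('shift',np.round(R.T@(q-p)*100,2),'turn',-a)
        R=cv2.Rodrigues(np.array([0,0,np.radians(a)]))[0]@R;p=q
E
python3 - <<'E'
from h import *
plan((.398,-.318,.13,0),(.47,-.1,.13,56),(.51,.14,.13,56),(.54,.383,.13,56.2))
E
```

```text
from [ 0.3977 -0.3181  0.0027] yaw -103.4 t 3.73 j7 -1.27 w 0.0411
shift [ 3.000e-02 -1.000e-02 -1.273e+01] turn 0
shift [  1.93 -22.88  -0.  ] turn -56
shift [ 19.18 -14.97   0.  ] turn -56
shift [2.358e+01 6.580e+00 1.000e-02] turn -56.2
```

play_rows(xyz=[[0, 0, 0], [0, 0, -0.5], [0, 0, -2], [0, 0, -5], [0, 0, -8], [0, 0, -11], [0, 0, -12.7]], turn=[[0, 0, 0], [0, 0, 0], [0, 0, 0], [0, 0, 0], [0, 0, 0], [0, 0, 0], [0, 0, 0]], fingers=[3, 3, 3, 3, 3, 3, 3], squeeze=40)

```text
time_s: 4.32
tool_pos: [0.3984, -0.3185, 0.1327]
tool_rot: [[0.973, -0.233, 0.003], [-0.233, -0.973, -0.002], [0.003, 0.001, -1.0]]
force: [1.4, -0.4, -0.8]
grip_width: 0.0407
```

play_rows(xyz=[[0.24, -2.9, 0], [0.48, -5.7, 0], [0.72, -8.6, 0], [0.97, -11.4, 0], [1.2, -14.3, 0], [1.45, -17.2, 0], [1.7, -20, 0], [1.93, -22.9, 0]], turn=[[0, 0, -7], [0, 0, -14], [0, 0, -21], [0, 0, -28], [0, 0, -35], [0, 0, -42], [0, 0, -49], [0, 0, -56]], fingers=[3, 3, 3, 3, 3, 3, 3, 3])

```text
time_s: 4.98
tool_pos: [0.4696, -0.0985, 0.1294]
tool_rot: [[0.733, 0.681, -0.0], [0.681, -0.733, -0.0], [-0.0, 0.0, -1.0]]
force: [0.8, 0.2, -1.1]
grip_width: 0.0411
```

play_rows(xyz=[[2.4, -1.9, 0], [4.8, -3.7, 0], [7.2, -5.6, 0], [9.6, -7.5, 0], [12, -9.4, 0], [14.4, -11.2, 0], [16.8, -13.1, 0], [19.2, -15, 0]], turn=[[0, 0, -7], [0, 0, -14], [0, 0, -21], [0, 0, -28], [0, 0, -35], [0, 0, -42], [0, 0, -49], [0, 0, -56]], fingers=[3, 3, 3, 3, 3, 3, 3, 3])

```text
time_s: 5.65
tool_pos: [0.5095, 0.1419, 0.1295]
tool_rot: [[-0.154, 0.988, 0.0], [0.988, 0.154, -0.0], [-0.0, 0.0, -1.0]]
force: [0.1, -0.5, -0.8]
grip_width: 0.0411
```

Run:
```python
from h import *
plan((.54,.383,.13,56.2))
```

```text
from [0.5095 0.1419 0.1295] yaw 8.9 t 5.65 j7 -0.33 w 0.0411
shift [23.35  6.74 -0.06] turn -56.2
```

Run:
```python
from h import *
plan((.585,.362,.13,55.8))
```

```text
from [0.5095 0.1419 0.1295] yaw 8.9 t 5.65 j7 -0.33 w 0.0411
shift [20.58 10.86 -0.06] turn -55.8
```

play_rows(xyz=[[2.6, 1.36, 0], [5.2, 2.7, 0], [7.8, 4.1, 0], [10.4, 5.4, 0], [13, 6.8, 0], [15.6, 8.2, 0], [18.2, 9.6, 0], [20.6, 10.9, 0]], turn=[[0, 0, -7], [0, 0, -14], [0, 0, -21], [0, 0, -28], [0, 0, -35], [0, 0, -42], [0, 0, -49], [0, 0, -55.8]], fingers=[3, 3, 3, 3, 3, 3, 3, 3])

```text
time_s: 6.32
tool_pos: [0.587, 0.3618, 0.129]
tool_rot: [[-0.904, 0.428, -0.001], [0.428, 0.904, -0.0], [0.0, -0.001, -1.0]]
force: [0.4, 0.3, -1.9]
grip_width: 0.041
```

play_rows(xyz=[[0, 0, 0], [0, 0, 0]], turn=[[0, 0, 0], [0, 0, 0]], fingers=[3, 3])

```text
time_s: 6.48
tool_pos: [0.5859, 0.3622, 0.1285]
tool_rot: [[-0.902, 0.431, -0.002], [0.431, 0.902, 0.001], [0.002, -0.0, -1.0]]
force: [0.0, -0.4, -1.0]
grip_width: 0.0409
```

```bash
cat >> h.py <<'E'
def held(c,t,bot):
    """held plaque/prop: rect of its top face (bot = world height of underside)"""
    h=bot+H[t];b=c['pixels'].astype(int)
    for r in ctrl.outline_of(t,'wrist')[:2]: print('held',round(r['score'],2),r['box'],top_of(c,r['pixels'],h))
E
python3 - <<'E'
from h import *
plan((.5405,.3835,.012,0))
o=ctrl.get_obs();bot=o['tool_pos'][2]-.0028
c=look('oblong_bat','w3',True)
held(c,'oblong_plaque',bot)
E
```

```text
from [0.5859 0.3622 0.1285] yaw 64.5 t 6.48 j7 0.21 w 0.0409
shift [ 5.   -0.03 11.66] turn 0
held 0.85 [265.5, 236.5, 107.5, 170.5] ((583.4, 362.4, 76.3, 41.1, -25.5), 0.145, 15132)
held 0.5 [18.7, 305.2, 185.0, 125.9] None
```

View pics/w3.png

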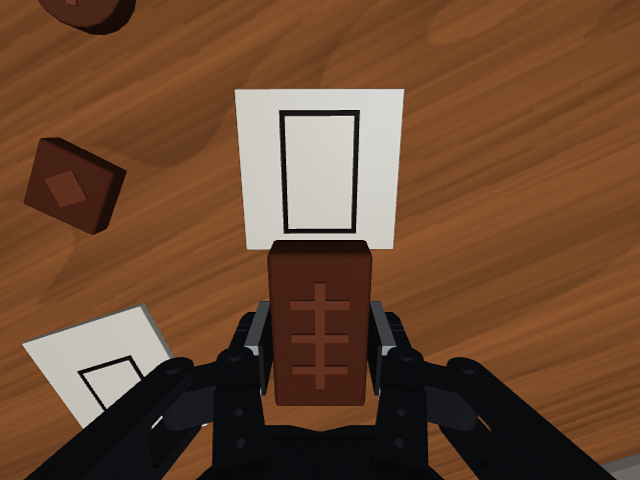

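```bash
cat >> h.py <<'E'
def bat(c,x,y):
    """painted outline near world x,y"""
    q=np.linalg.inv(c['T'])@[x,y,.008,1];u=int(c['cx']+c['f']*q[0]/q[2]);v=int(c['cy']+c['f']*q[1]/q[2])
    w=(c['pixels'].min(2)>140).astype(np.uint8);n,l=cv2.connectedComponents(w)
    k=[l[j,i] for j in range(v-6,v+7) for i in range(u-6,u+7) if 0<=j<480 and 0<=i<640 and l[j,i]]
    if not k:return print('no white at',u,v)
    g=(l==np.bincount(k).argmax()).astype(np.uint8)   # inside of the outline
    print('px',u,v,'inside',rect(world(c,*np.nonzero(g),.008)),g.sum(),'touches border',bool(g[0].any()|g[:,0].any()|g[:,-1].any()))
E
python3 - <<'E'
from h import *
c=cam('wrist');bat(c,.5405,.3835)
E
```

```text
px 323 173 inside (539.0, 383.3, 83.8, 49.8, -25.3) 7418 touches border False
```

play_rows(xyz=[[2.5, -0.1, 0], [4.95, -0.2, 2], [4.95, -0.2, 5], [4.95, -0.2, 8], [4.95, -0.2, 10], [4.95, -0.2, 11.2], [4.95, -0.2, 11.5], [4.95, -0.2, 11.6]], turn=[[0, 0, 0], [0, 0, 0], [0, 0, 0], [0, 0, 0], [0, 0, 0], [0, 0, 0], [0, 0, 0], [0, 0, 0]], fingers=[3, 3, 3, 3, 3, 3, 3, 3])

```text
time_s: 7.35
tool_pos: [0.5415, 0.3796, 0.0134]
tool_rot: [[-0.901, 0.434, -0.0], [0.434, 0.901, -0.0], [-0.0, -0.0, -1.0]]
force: [-0.4, 0.5, -0.0]
grip_width: 0.0411
```

play_rows(xyz=[[0, 0, 0.05], [0, 0, 0.1], [0, 0, 0.15], [0, 0, 0.15], [0, 0, 0.15]], turn=[[0, 0, 0], [0, 0, 0], [0, 0, 0], [0, 0, 0], [0, 0, 0]], fingers=[3, 3, 3, 3, 3])

```text
time_s: 7.77
tool_pos: [0.5415, 0.3804, 0.0124]
tool_rot: [[-0.901, 0.433, 0.001], [0.433, 0.901, 0.0], [-0.0, 0.001, -1.0]]
force: [0.5, 0.0, -1.1]
grip_width: 0.041
```

Run:
```python
from h import *
o=ctrl.get_obs();print(o['force']);plan((.539,.3833,.0107,0))
```

```text
[ 0.46132384  0.04915536 -1.09487379]
from [0.5415 0.3804 0.0124] yaw 64.3 t 7.77 j7 0.09 w 0.041
shift [0.36 0.15 0.17] turn 0
```

play_rows(xyz=[[0.12, 0.1, 0], [0.24, 0.2, 0], [0.24, 0.2, 0.05], [0.24, 0.2, 0.1], [0.24, 0.2, 0.15], [0.24, 0.2, 0.17], [0.24, 0.2, 0.17]], turn=[[0, 0, 0], [0, 0, 0], [0, 0, 0], [0, 0, 0], [0, 0, 0], [0, 0, 0], [0, 0, 0]], fingers=[3, 3, 3, 3, 3, 3, 3])

```text
time_s: 8.35
tool_pos: [0.5398, 0.3834, 0.0109]
tool_rot: [[-0.902, 0.433, 0.0], [0.433, 0.902, 0.0], [-0.0, 0.0, -1.0]]
force: [-3.5, -1.3, 7.9]
grip_width: 0.0411
```

Run:
```python
from h import *
o=ctrl.get_obs();print(o['force']);plan((.539,.3833,.0107,0))
c=cam('wrist');held(c,'oblong_plaque',.008);cv2.imwrite('pics/w4.png',c['pixels'][100:])
```

```text
[-3.46542873 -1.27031382  7.88112946]
from [0.5398 0.3834 0.0109] yaw 64.4 t 8.35 j7 0.08 w 0.0411
shift [ 0.07 -0.04  0.02] turn 0
held 0.89 [268.5, 240.3, 103.2, 167.3] ((537.3, 383.5, 76.4, 41.1, -25.6), 0.0275, 15084)
```

View pics/w4.png

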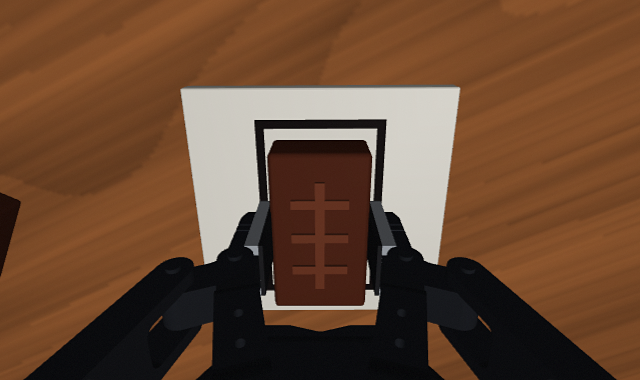

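play_rows(xyz=[[0, 0, 0], [0, 0, 0], [0, 0, 0], [0, 0, 0], [0, 0, -2], [0, 0, -5], [0, 0, -9], [0, 0, -13]], turn=[[0, 0, 0], [0, 0, 0], [0, 0, 0], [0, 0, 0], [0, 0, 0], [0, 0, 0], [0, 0, 0], [0, 0, 0]], fingers=[5, 7, 8.5, 8.5, 8.5, 8.5, 8.5, 8.5])

```text
time_s: 9.12
tool_pos: [0.5393, 0.3825, 0.1408]
tool_rot: [[-0.902, 0.433, -0.002], [0.433, 0.902, -0.001], [0.001, -0.001, -1.0]]
force: [1.7, 0.8, 0.2]
grip_width: 0.0847
```

Run:
```python
from h import *
c=cam('wrist');held(c,'oblong_plaque',.008);bat(c,.571,.4);bat(c,.5687,.3689);cv2.imwrite('pics/w5.png',c['pixels'])
for r in ctrl.outline_of('square_plaque','wrist')[:2]: print(r['score'],r['box'],top_of(c,r['pixels'],.02))
plan((.51,.23,.13,-27.9))
```

```text
held 0.58 [295.3, 191.6, 53.7, 93.6] ((538.3, 383.1, 75.7, 41.5, -25.6), 0.0275, 4772)
px 354 258 inside (538.4, 383.5, 118.9, 118.7, 64.6) 11987 touches border False
no white at 321 270
0.54 [0.3, 173.0, 5.6, 12.2] None
from [0.5414 0.3846 0.144 ] yaw 64.3 t 9.27 j7 0.15 w 0.0852
shift [ -3.86 -15.3    1.32] turn 27.9
```

Run:
```python
from h import *
plan((.468,.211,.14,-27.9))
```

```text
from [0.5414 0.3846 0.144 ] yaw 64.3 t 9.27 j7 0.15 w 0.0852
shift [ -0.9  -18.83   0.3 ] turn 27.9
```

play_rows(xyz=[[-0.2, -3, 0], [-0.3, -6, 0], [-0.45, -9, 0], [-0.6, -12, 0.2], [-0.75, -15, 0.3], [-0.9, -18, 0.3], [-0.9, -18.8, 0.3], [-0.9, -18.8, 0.3]], turn=[[0, 0, 5], [0, 0, 10], [0, 0, 15], [0, 0, 20], [0, 0, 25], [0, 0, 27.9], [0, 0, 27.9], [0, 0, 27.9]], fingers=[8.5, 8.5, 8.5, 8.5, 8.5, 8.5, 8.5, 8.5])

```text
time_s: 9.93
tool_pos: [0.4661, 0.2067, 0.1363]
tool_rot: [[-0.592, 0.806, -0.001], [0.806, 0.592, -0.002], [-0.001, -0.002, -1.0]]
force: [0.1, 0.2, 1.1]
grip_width: 0.0852
```

Run:
```python
from h import *
c=look('square_plaque','w6')
plan((.468,.211,.0025,0))
```

```text
square_plaque 0.85 [116.9, 175.1, 99.9, 87.9] ((360.0, 147.6, 55.5, 53.6, 82.2), 0.0196, 4672)
square_plaque 0.72 [291.2, 194.9, 68.0, 72.0] ((465.6, 213.3, 53.5, 53.4, -53.7), 0.0195, 4416)
from [0.4669 0.21   0.1369] yaw 36.5 t 10.03 j7 -0.01 w 0.0856
shift [ 0.02  0.14 13.44] turn 0
```

Run:
```python
from h import *
c=look('square_plaque')
plan((.468,.211,.0025,0))
```

```text
square_plaque 0.85 [285.6, 195.5, 70.3, 78.9] ((465.8, 213.0, 53.9, 53.5, -53.5), 0.0195, 4415)
square_plaque 0.81 [113.5, 177.7, 100.3, 92.1] ((360.1, 147.5, 55.4, 53.6, 82.1), 0.0195, 4635)
from [0.4669 0.2111 0.137 ] yaw 36.6 t 10.13 j7 -0.01 w 0.0849
shift [-0.09  0.07 13.45] turn 0
```

play_rows(xyz=[[0.15, 0.03, 3], [0.15, 0.03, 6.5], [0.15, 0.03, 10], [0.15, 0.03, 12], [0.15, 0.03, 13], [0.15, 0.03, 13.4], [0.15, 0.03, 13.4], [0.15, 0.03, 13.4]], turn=[[0, 0, 0], [0, 0, 0], [0, 0, 0], [0, 0, 0], [0, 0, 0], [0, 0, 0], [0, 0, 0], [0, 0, 0]], fingers=[8.5, 8.5, 8.5, 8.5, 8.5, 8.5, 8.5, 8.5])

```text
time_s: 10.8
tool_pos: [0.4668, 0.212, 0.0042]
tool_rot: [[-0.595, 0.804, 0.001], [0.804, 0.595, 0.001], [0.0, 0.002, -1.0]]
force: [-0.3, -0.8, 0.7]
grip_width: 0.0852
```

play_rows(xyz=[[0, 0, 0], [0, 0, 0], [0, 0, 0], [0, 0, 0], [0, 0, 0], [0, 0, 0], [0, 0, 0], [0, 0, 0]], turn=[[0, 0, 0], [0, 0, 0], [0, 0, 0], [0, 0, 0], [0, 0, 0], [0, 0, 0], [0, 0, 0], [0, 0, 0]], fingers=[8.2, 7.5, 7, 6, 5, 4, 4, 4], squeeze=30)

```text
time_s: 11.47
tool_pos: [0.4665, 0.2111, 0.0038]
tool_rot: [[-0.594, 0.804, 0.001], [0.804, 0.594, -0.0], [-0.001, 0.001, -1.0]]
force: [-1.1, -1.8, 6.3]
grip_width: 0.0531
```

play_rows(xyz=[[0, 0, 0], [0, 0, -0.5], [0, 0, -2], [0, 0, -5], [0, 0, -8], [0, 0, -11], [0, 0, -12.7], [0, 0, -12.7]], turn=[[0, 0, 0], [0, 0, 0], [0, 0, 0], [0, 0, 0], [0, 0, 0], [0, 0, 0], [0, 0, 0], [0, 0, 0]], fingers=[4, 4, 4, 4, 4, 4, 4, 4], squeeze=40)

```text
time_s: 12.13
tool_pos: [0.4679, 0.2122, 0.1342]
tool_rot: [[-0.594, 0.804, 0.006], [0.804, 0.594, 0.002], [-0.002, 0.006, -1.0]]
force: [1.1, 0.1, -0.7]
grip_width: 0.0527
```

Run:
```python
from h import *
plan((.51,0,.13,-22.4),(.53,-.2,.13,-22.4),(.532,-.345,.13,0))
```

```text
from [0.4679 0.2122 0.1342] yaw 36.5 t 12.13 j7 -0.02 w 0.0527
shift [-19.56  -9.22   0.41] turn 22.4
shift [-19.89  -2.92   0.03] turn 22.4
shift [-14.32   2.3    0.04] turn 0
```

play_rows(xyz=[[-2.5, -1.2, 0], [-5, -2.3, 0], [-7.4, -3.5, 0], [-9.8, -4.6, 0.4], [-12.2, -5.8, 0.4], [-14.7, -6.9, 0.4], [-17.2, -8.1, 0.4], [-19.6, -9.2, 0.4]], turn=[[0, 0, 2.8], [0, 0, 5.6], [0, 0, 8.4], [0, 0, 11.2], [0, 0, 14], [0, 0, 16.8], [0, 0, 19.6], [0, 0, 22.4]], fingers=[4, 4, 4, 4, 4, 4, 4, 4])

```text
time_s: 12.8
tool_pos: [0.5079, -0.003, 0.1254]
tool_rot: [[-0.24, 0.971, -0.001], [0.971, 0.24, -0.0], [0.0, -0.001, -1.0]]
force: [1.2, 0.3, -0.3]
grip_width: 0.0529
```

play_rows(xyz=[[-2.5, -0.36, 0], [-5, -0.73, 0], [-7.5, -1.1, 0], [-10, -1.46, 0], [-12.4, -1.8, 0], [-14.9, -2.2, 0], [-17.4, -2.55, 0], [-19.9, -2.9, 0]], turn=[[0, 0, 2.8], [0, 0, 5.6], [0, 0, 8.4], [0, 0, 11.2], [0, 0, 14], [0, 0, 16.8], [0, 0, 19.6], [0, 0, 22.4]], fingers=[4, 4, 4, 4, 4, 4, 4, 4])

```text
time_s: 13.47
tool_pos: [0.5287, -0.2039, 0.1259]
tool_rot: [[0.15, 0.989, -0.0], [0.989, -0.15, -0.0], [-0.0, -0.0, -1.0]]
force: [0.1, -0.2, -0.5]
grip_width: 0.0534
```

Run:
```python
from h import *
plan((.535,-.451,.13,0))
```

```text
from [ 0.5287 -0.2039  0.1259] yaw -8.6 t 13.47 j7 0.03 w 0.0534
shift [-24.34   4.32  -0.41] turn 0
```

play_rows(xyz=[[-3.5, 0.6, 0], [-7.5, 1.3, -0.2], [-11.5, 2, -0.4], [-15.5, 2.7, -0.4], [-19.5, 3.5, -0.4], [-23, 4.1, -0.4], [-24.3, 4.3, -0.4], [-24.3, 4.3, -0.4]], turn=[[0, 0, 0], [0, 0, 0], [0, 0, 0], [0, 0, 0], [0, 0, 0], [0, 0, 0], [0, 0, 0], [0, 0, 0]], fingers=[4, 4, 4, 4, 4, 4, 4, 4])

```text
time_s: 14.13
tool_pos: [0.5333, -0.4542, 0.1287]
tool_rot: [[0.153, 0.988, -0.002], [0.988, -0.153, -0.001], [-0.002, -0.002, -1.0]]
force: [-1.0, -0.6, -1.3]
grip_width: 0.053
```

play_rows(xyz=[[0, 0, 0], [0, 0, 0], [0, 0, 0]], turn=[[0, 0, 0], [0, 0, 0], [0, 0, 0]], fingers=[4, 4, 4])

```text
time_s: 14.38
tool_pos: [0.5366, -0.4464, 0.1301]
tool_rot: [[0.144, 0.99, 0.0], [0.99, -0.144, 0.001], [0.001, 0.0, -1.0]]
force: [-0.3, -0.0, -1.5]
grip_width: 0.0529
```

Run:
```python
from h import *
o=ctrl.get_obs();c=cam('wrist');bat(c,.5418,-.4013);held(c,'square_plaque',o['tool_pos'][2]-.0038)
plan((.5418,-.4013,.0118,0))
```

```text
px 318 181 inside (540.2, -401.6, 61.7, 61.6, 81.6) 6556 touches border False
held 0.59 [254.8, 258.2, 127.7, 129.0] ((536.2, -443.4, 55.1, 53.1, 81.8), 0.1456, 13726)
from [ 0.5365 -0.4467  0.1304] yaw -8.2 t 14.48 j7 0.37 w 0.053
shift [ 4.57 -0.13 11.86] turn 0
```

play_rows(xyz=[[2.2, -0.1, 0], [4.3, -0.23, 2], [4.3, -0.23, 5], [4.3, -0.23, 8], [4.3, -0.23, 10], [4.3, -0.23, 11.2], [4.3, -0.23, 11.5], [4.3, -0.23, 11.5]], turn=[[0, 0, 0], [0, 0, 0], [0, 0, 0], [0, 0, 0], [0, 0, 0], [0, 0, 0], [0, 0, 0], [0, 0, 0]], fingers=[4, 4, 4, 4, 4, 4, 4, 4])

```text
time_s: 15.15
tool_pos: [0.5399, -0.4048, 0.0149]
tool_rot: [[0.145, 0.989, -0.0], [0.989, -0.145, 0.001], [0.0, -0.001, -1.0]]
force: [0.3, 0.1, -0.7]
grip_width: 0.0529
```

play_rows(xyz=[[0, 0, 0.05], [0, 0, 0.1], [0, 0, 0.15], [0, 0, 0.2], [0, 0, 0.2]], turn=[[0, 0, 0], [0, 0, 0], [0, 0, 0], [0, 0, 0], [0, 0, 0]], fingers=[4, 4, 4, 4, 4])

```text
time_s: 15.57
tool_pos: [0.5401, -0.4054, 0.0136]
tool_rot: [[0.145, 0.989, 0.001], [0.989, -0.145, -0.0], [-0.0, 0.001, -1.0]]
force: [-0.2, 0.1, -0.8]
grip_width: 0.0531
```

Run:
```python
from h import *
o=ctrl.get_obs();print(o['force']);c=cam('wrist');held(c,'square_plaque',o['tool_pos'][2]-.0038)
plan((.5402,-.4036,.0118,0))
```

```text
[-0.15657492  0.12828101 -0.76516817]
held 0.74 [252.7, 259.4, 131.2, 129.8] ((539.6, -402.3, 55.1, 53.1, 81.6), 0.0291, 13823)
from [ 0.54   -0.4053  0.0133] yaw -8.4 t 15.67 j7 0.29 w 0.053
shift [ 0.17 -0.    0.15] turn 0
```

play_rows(xyz=[[0.13, 0.03, 0], [0.13, 0.03, 0], [0.13, 0.03, 0.05], [0.13, 0.03, 0.1], [0.13, 0.03, 0.15], [0.13, 0.03, 0.2], [0.13, 0.03, 0.22], [0.13, 0.03, 0.22]], turn=[[0, 0, 0], [0, 0, 0], [0, 0, 0], [0, 0, 0], [0, 0, 0], [0, 0, 0], [0, 0, 0], [0, 0, 0]], fingers=[4, 4, 4, 4, 4, 4, 4, 4])

```text
time_s: 16.33
tool_pos: [0.5404, -0.4039, 0.012]
tool_rot: [[0.145, 0.989, -0.0], [0.989, -0.145, -0.0], [-0.0, 0.0, -1.0]]
force: [-3.8, 3.3, 9.7]
grip_width: 0.0529
```

Run:
```python
from h import *
o=ctrl.get_obs();print(o['force']);c=cam('wrist');held(c,'square_plaque',.008)
plan((.5402,-.4036,.0118,0))
```

```text
[-3.80914838  3.29709452  9.69371311]
held 0.62 [254.4, 255.8, 130.7, 129.4] ((540.1, -401.0, 55.2, 53.0, 81.7), 0.0275, 13890)
from [ 0.5404 -0.4039  0.012 ] yaw -8.3 t 16.43 j7 0.28 w 0.053
shift [ 0.03 -0.03  0.02] turn 0
```

play_rows(xyz=[[0, 0, 0], [0, 0, 0], [0, 0, 0], [0, 0, -2], [0, 0, -5], [0, 0, -9], [0, 0, -12.8], [0, 0, -12.8]], turn=[[0, 0, 0], [0, 0, 0], [0, 0, 0], [0, 0, 0], [0, 0, 0], [0, 0, 0], [0, 0, 0], [0, 0, 0]], fingers=[6.5, 8.5, 8.5, 8.5, 8.5, 8.5, 8.5, 8.5])

```text
time_s: 17.1
tool_pos: [0.544, -0.406, 0.1478]
tool_rot: [[0.145, 0.989, 0.01], [0.989, -0.145, -0.007], [-0.005, 0.011, -1.0]]
force: [1.7, -0.9, 2.1]
grip_width: 0.0851
```

Run:
```python
from h import *
c=cam('wrist');held(c,'square_plaque',.008);bat(c,.542+.005,-.401+.047)
plan((.49,-.3,.15,-40),(.4365,-.1997,.15,-40.7))
```

```text
held 0.71 [278.6, 197.0, 68.5, 74.2] ((539.9, -402.2, 53.5, 53.5, 81.5), 0.0275, 4306)
px 312 169 inside (540.3, -400.9, 118.9, 118.3, -8.4) 12259 touches border False
from [ 0.5415 -0.4046  0.1411] yaw -8.4 t 17.2 j7 0.32 w 0.085
shift [ 9.6  -6.61 -0.94] turn 40
shift [  2.67 -11.05  -0.04] turn 40.7
```

play_rows(xyz=[[1.4, -1, -0.5], [2.9, -2, -1], [4.3, -3, -1], [5.8, -4, -1], [7.2, -5, -1], [9.6, -6.6, -1]], turn=[[0, 0, 6.7], [0, 0, 13.3], [0, 0, 20], [0, 0, 26.7], [0, 0, 33.3], [0, 0, 40]], fingers=[8.5, 8.5, 8.5, 8.5, 8.5, 8.5])

```text
time_s: 17.7
tool_pos: [0.4879, -0.2999, 0.147]
tool_rot: [[0.752, 0.659, -0.002], [0.659, -0.752, 0.001], [-0.001, -0.002, -1.0]]
force: [-0.3, 1.1, 0.2]
grip_width: 0.0853
```

play_rows(xyz=[[0.45, -1.8, 0], [0.9, -3.7, 0], [1.35, -5.5, 0], [1.8, -7.4, 0], [2.2, -9.2, 0], [2.7, -11, 0], [2.7, -11, 0], [2.7, -11, 0]], turn=[[0, 0, 6.8], [0, 0, 13.6], [0, 0, 20.4], [0, 0, 27.2], [0, 0, 34], [0, 0, 40.7], [0, 0, 40.7], [0, 0, 40.7]], fingers=[8.5, 8.5, 8.5, 8.5, 8.5, 8.5, 8.5, 8.5])

```text
time_s: 18.37
tool_pos: [0.4354, -0.1986, 0.1479]
tool_rot: [[1.0, 0.019, -0.001], [0.019, -1.0, 0.0], [-0.001, -0.0, -1.0]]
force: [-0.2, -0.0, 1.0]
grip_width: 0.085
```

Run:
```python
from h import *
c=look('middle_prop');c=look('middle_prop','w7')
for r in ctrl.outline_of('short_prop','wrist')[:2]: print(r['score'],top_of(c,r['pixels'],.024))
plan((.4365,-.1997,.012,0))
```

```text
middle_prop 0.74 [297.7, 206.1, 48.6, 57.0] ((436.3, -199.7, 40.2, 40.1, 1.1), 0.0358, 2512)
middle_prop 0.68 [293.4, 208.8, 49.5, 55.2] ((436.2, -199.5, 41.1, 39.3, 2.4), 0.0358, 2511)
0.69 ((499.5, -76.1, 41.2, 41.0, -36.3), 0.0238, 3033)
from [ 0.4361 -0.1999  0.1485] yaw -89.0 t 18.62 j7 -1.23 w 0.0851
shift [ 4.000e-02 -1.000e-02  1.365e+01] turn 0
```

play_rows(xyz=[[0, 0, 3], [0, 0, 6.5], [0, 0, 10], [0, 0, 13], [0, 0, 14.2], [0, 0, 14.4], [0, 0, 14.4], [0, 0, 14.4]], turn=[[0, 0, 0], [0, 0, 0], [0, 0, 0], [0, 0, 0], [0, 0, 0], [0, 0, 0], [0, 0, 0], [0, 0, 0]], fingers=[8.5, 8.5, 8.5, 8.5, 8.5, 8.5, 8.5, 8.5])

```text
time_s: 19.28
tool_pos: [0.4369, -0.1997, 0.0057]
tool_rot: [[1.0, 0.017, 0.001], [0.017, -1.0, -0.0], [0.001, 0.0, -1.0]]
force: [-0.0, 0.3, 0.1]
grip_width: 0.0848
```

play_rows(xyz=[[0, 0, 0], [0, 0, 0], [0, 0, 0], [0, 0, 0], [0, 0, 0], [0, 0, 0], [0, 0, 0], [0, 0, 0]], turn=[[0, 0, 0], [0, 0, 0], [0, 0, 0], [0, 0, 0], [0, 0, 0], [0, 0, 0], [0, 0, 0], [0, 0, 0]], fingers=[8, 7, 6, 5, 4, 3, 3, 3], squeeze=30)

```text
time_s: 19.95
tool_pos: [0.4364, -0.1994, 0.0054]
tool_rot: [[1.0, 0.017, 0.001], [0.017, -1.0, -0.0], [0.0, 0.0, -1.0]]
force: [-2.2, 0.8, 5.9]
grip_width: 0.0396
```

play_rows(xyz=[[0, 0, 0], [0, 0, -0.5], [0, 0, -2], [0, 0, -5], [0, 0, -8], [0, 0, -11], [0, 0, -13.7], [0, 0, -13.7]], turn=[[0, 0, 0], [0, 0, 0], [0, 0, 0], [0, 0, 0], [0, 0, 0], [0, 0, 0], [0, 0, 0], [0, 0, 0]], fingers=[3, 3, 3, 3, 3, 3, 3, 3], squeeze=40)

```text
time_s: 20.62
tool_pos: [0.4387, -0.2001, 0.1474]
tool_rot: [[1.0, 0.017, 0.007], [0.017, -1.0, -0.003], [0.007, 0.003, -1.0]]
force: [0.9, -0.9, -1.0]
grip_width: 0.0393
```

Run:
```python
from h import *
plan((.53,0,.15,-8),(.587,.132,.15,0))
```

```text
from [ 0.4387 -0.2001  0.1474] yaw -89.1 t 20.62 j7 -1.24 w 0.0393
shift [  9.46 -19.86  -0.26] turn 8
shift [  4.04 -13.8   -0.02] turn 0
```

play_rows(xyz=[[1.2, -2.5, 0], [2.4, -5, 0], [3.6, -7.5, 0], [4.7, -9.9, 0], [5.9, -12.4, 0], [7.1, -14.9, 0], [8.3, -17.4, 0], [9.5, -19.9, 0]], turn=[[0, 0, 1], [0, 0, 2], [0, 0, 3], [0, 0, 4], [0, 0, 5], [0, 0, 6], [0, 0, 7], [0, 0, 8]], fingers=[3, 3, 3, 3, 3, 3, 3, 3])

```text
time_s: 21.28
tool_pos: [0.5277, 0.0025, 0.1414]
tool_rot: [[0.992, -0.124, -0.001], [-0.124, -0.992, 0.0], [-0.001, 0.0, -1.0]]
force: [0.5, 0.9, -1.5]
grip_width: 0.0395
```

play_rows(xyz=[[0.8, -2.8, 0], [1.6, -5.6, 0], [2.4, -8.4, 0], [3.2, -11.2, 0], [4, -13.8, 0], [4, -13.8, 0], [4, -13.8, 0], [4, -13.8, 0]], turn=[[0, 0, 0], [0, 0, 0], [0, 0, 0], [0, 0, 0], [0, 0, 0], [0, 0, 0], [0, 0, 0], [0, 0, 0]], fingers=[3, 3, 3, 3, 3, 3, 3, 3])

```text
time_s: 21.95
tool_pos: [0.5839, 0.1327, 0.1411]
tool_rot: [[0.992, -0.123, -0.001], [-0.123, -0.992, -0.001], [-0.001, 0.001, -1.0]]
force: [0.7, -0.1, -1.5]
grip_width: 0.0395
```

Run:
```python
from h import *
o=ctrl.get_obs();c=cam('wrist');bat(c,.6368,.1271);held(c,'middle_prop',o['tool_pos'][2]-.0054);cv2.imwrite('pics/w8.png',c['pixels'])
plan((.6368,.1271,.014,0))
```

```text
px 317 168 inside (634.9, 126.8, 47.6, 47.5, 83.1) 3679 touches border False
held 0.89 [267.4, 274.8, 105.2, 122.6] ((585.3, 132.1, 42.7, 39.4, -6.1), 0.1713, 9291)
from [0.5841 0.1319 0.1415] yaw -97.1 t 22.05 j7 -2.13 w 0.0396
shift [ 5.29 -0.19 12.75] turn 0
```

View pics/w8.png

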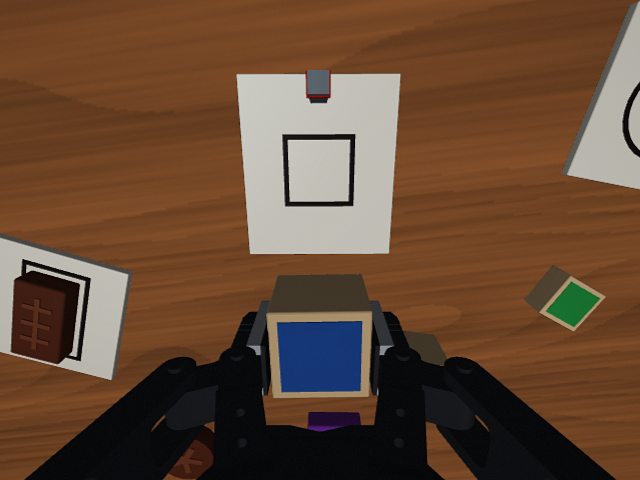

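play_rows(xyz=[[2.5, -0.05, 0], [5.1, -0.1, 0], [5.1, -0.1, 3], [5.1, -0.1, 6.5], [5.1, -0.1, 10], [5.1, -0.1, 12], [5.1, -0.1, 12.4], [5.1, -0.1, 12.4]], turn=[[0, 0, 0], [0, 0, 0], [0, 0, 0], [0, 0, 0], [0, 0, 0], [0, 0, 0], [0, 0, 0], [0, 0, 0]], fingers=[3, 3, 3, 3, 3, 3, 3, 3])

```text
time_s: 22.72
tool_pos: [0.6344, 0.1268, 0.017]
tool_rot: [[0.992, -0.124, -0.002], [-0.124, -0.992, -0.001], [-0.002, 0.001, -1.0]]
force: [0.3, 0.3, -1.2]
grip_width: 0.0393
```

play_rows(xyz=[[0, 0, 0], [0, 0, 0]], turn=[[0, 0, 0], [0, 0, 0]], fingers=[3, 3])

```text
time_s: 22.88
tool_pos: [0.6364, 0.1281, 0.02]
tool_rot: [[0.992, -0.123, 0.003], [-0.123, -0.992, 0.0], [0.003, -0.001, -1.0]]
force: [-0.3, -0.0, -1.5]
grip_width: 0.0394
```

```bash
sed -i 's/P\[:,2\]-h)<.006/P[:,2]-h)<.003/' h.py
python3 - <<'E'
from h import *
o=ctrl.get_obs();print(o['force']);c=cam('wrist');held(c,'middle_prop',o['tool_pos'][2]-.0054)
plan((.6349,.1268,.0134,0))
E
```

```text
[-0.3166308  -0.03502928 -1.45570793]
held 0.63 [266.4, 272.6, 104.5, 126.1] ((636.9, 127.5, 40.9, 39.3, -6.2), 0.0502, 8902)
from [0.6363 0.1282 0.0198] yaw -97.1 t 22.98 j7 -2.16 w 0.0396
shift [-0.12  0.16  0.64] turn 0
```

play_rows(xyz=[[-0.14, 0.1, 0.2], [-0.14, 0.1, 0.35], [-0.14, 0.1, 0.45], [-0.14, 0.1, 0.55], [-0.14, 0.1, 0.6], [-0.14, 0.1, 0.65], [-0.14, 0.1, 0.68], [-0.14, 0.1, 0.68]], turn=[[0, 0, 0], [0, 0, 0], [0, 0, 0], [0, 0, 0], [0, 0, 0], [0, 0, 0], [0, 0, 0], [0, 0, 0]], fingers=[3, 3, 3, 3, 3, 3, 3, 3])

```text
time_s: 23.65
tool_pos: [0.6337, 0.1271, 0.0135]
tool_rot: [[0.992, -0.123, 0.0], [-0.123, -0.992, -0.001], [0.0, 0.001, -1.0]]
force: [-10.8, -4.7, 22.8]
grip_width: 0.0394
```

Run:
```python
from h import *
o=ctrl.get_obs();print(o['force']);c=cam('wrist');held(c,'middle_prop',.008)
plan((.6349,.1268,.0134,0))
```

```text
[-10.78497735  -4.7324537   22.77810716]
held 0.91 [266.2, 272.0, 106.0, 124.0] ((634.1, 126.6, 41.3, 39.4, -6.2), 0.0438, 8925)
from [0.6336 0.1272 0.0135] yaw -97.1 t 23.75 j7 -2.17 w 0.0393
shift [0.13 0.02 0.01] turn 0
```

play_rows(xyz=[[0, 0, -0.04], [0, 0, -0.04], [0, 0, -0.04], [0, 0, -0.04], [0, 0, -2], [0, 0, -5], [0, 0, -9], [0, 0, -13]], turn=[[0, 0, 0], [0, 0, 0], [0, 0, 0], [0, 0, 0], [0, 0, 0], [0, 0, 0], [0, 0, 0], [0, 0, 0]], fingers=[3, 5, 7, 8.5, 8.5, 8.5, 8.5, 8.5])

```text
time_s: 24.42
tool_pos: [0.6328, 0.1272, 0.1415]
tool_rot: [[0.992, -0.123, -0.002], [-0.123, -0.992, 0.0], [-0.002, 0.0, -1.0]]
force: [1.3, 0.7, 1.0]
grip_width: 0.0848
```

play_rows(xyz=[[0, 0, 0], [0, 0, 0], [0, 0, 0]], turn=[[0, 0, 0], [0, 0, 0], [0, 0, 0]], fingers=[8.5, 8.5, 8.5])

```text
time_s: 24.67
tool_pos: [0.6335, 0.1271, 0.1407]
tool_rot: [[0.992, -0.123, -0.0], [-0.123, -0.992, -0.0], [-0.0, 0.0, -1.0]]
force: [-0.6, -0.0, -0.8]
grip_width: 0.0848
```

Run:
```python
from h import *
c=cam('wrist');held(c,'middle_prop',.008);cv2.imwrite('pics/w9.png',c['pixels'])
plan((.5,-.0755,.15,-29))
```

```text
held 0.97 [292.3, 209.7, 53.4, 62.4] ((633.3, 126.9, 40.3, 39.6, -5.8), 0.0438, 2750)
from [0.6328 0.1269 0.1394] yaw -97.1 t 24.77 j7 -2.11 w 0.0853
shift [-10.7   21.72  -1.02] turn 29
```

View pics/w9.png

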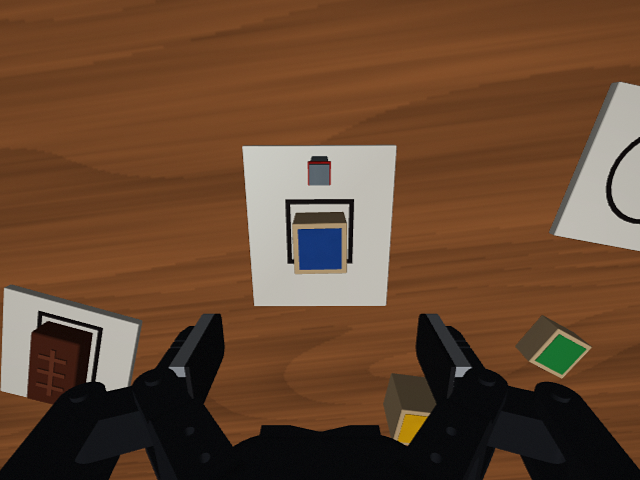

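play_rows(xyz=[[-1.4, 2.9, -0.5], [-2.9, 5.8, -1], [-4.3, 8.7, -1], [-5.8, 11.7, -1], [-7.2, 14.6, -1], [-8.7, 17.5, -1], [-10, 20.3, -1], [-10.7, 21.7, -1]], turn=[[0, 0, 4], [0, 0, 8], [0, 0, 12], [0, 0, 16], [0, 0, 20], [0, 0, 24], [0, 0, 29], [0, 0, 29]], fingers=[8.5, 8.5, 8.5, 8.5, 8.5, 8.5, 8.5, 8.5])

```text
time_s: 25.43
tool_pos: [0.498, -0.0786, 0.1496]
tool_rot: [[0.803, -0.596, -0.003], [-0.596, -0.803, -0.001], [-0.002, 0.003, -1.0]]
force: [1.0, 0.3, 0.4]
grip_width: 0.0849
```

play_rows(xyz=[[0, 0, 0], [0, 0, 0], [0, 0, 0]], turn=[[0, 0, 0], [0, 0, 0], [0, 0, 0]], fingers=[8.5, 8.5, 8.5])

```text
time_s: 25.68
tool_pos: [0.5009, -0.074, 0.1505]
tool_rot: [[0.809, -0.588, -0.001], [-0.588, -0.809, 0.001], [-0.001, -0.0, -1.0]]
force: [0.6, 0.8, 0.2]
grip_width: 0.085
```

Run:
```python
from h import *
c=look('short_prop')
plan((.5,-.0755,.0035,0))
```

```text
short_prop 0.88 [296.0, 207.3, 47.7, 52.2] ((499.9, -74.9, 39.8, 39.6, 54.0), 0.0239, 2254)
from [ 0.5012 -0.0736  0.1507] yaw -125.9 t 25.78 j7 -2.18 w 0.0847
shift [ 0.03  0.23 14.72] turn 0
```

play_rows(xyz=[[0, 0.18, 3], [0, 0.18, 6.5], [0, 0.18, 10], [0, 0.18, 13], [0, 0.18, 14.4], [0, 0.18, 14.7], [0, 0.18, 14.7], [0, 0.18, 14.7]], turn=[[0, 0, 0], [0, 0, 0], [0, 0, 0], [0, 0, 0], [0, 0, 0], [0, 0, 0], [0, 0, 0], [0, 0, 0]], fingers=[8.5, 8.5, 8.5, 8.5, 8.5, 8.5, 8.5, 8.5])

```text
time_s: 26.45
tool_pos: [0.5007, -0.0758, 0.0049]
tool_rot: [[0.809, -0.588, 0.001], [-0.588, -0.809, 0.0], [0.001, -0.001, -1.0]]
force: [-0.1, 1.5, 1.7]
grip_width: 0.0852
```

play_rows(xyz=[[0, 0, 0], [0, 0, 0], [0, 0, 0], [0, 0, 0], [0, 0, 0], [0, 0, 0], [0, 0, 0], [0, 0, 0]], turn=[[0, 0, 0], [0, 0, 0], [0, 0, 0], [0, 0, 0], [0, 0, 0], [0, 0, 0], [0, 0, 0], [0, 0, 0]], fingers=[8, 7, 6, 5, 4, 3, 3, 3], squeeze=30)

```text
time_s: 27.12
tool_pos: [0.5001, -0.0765, 0.0047]
tool_rot: [[0.808, -0.589, 0.001], [-0.589, -0.808, -0.0], [0.001, -0.0, -1.0]]
force: [-2.1, 0.3, 6.4]
grip_width: 0.0393
```

play_rows(xyz=[[0, 0, 0], [0, 0, -0.5], [0, 0, -2], [0, 0, -5], [0, 0, -8], [0, 0, -11], [0, 0, -14], [0, 0, -14]], turn=[[0, 0, 0], [0, 0, 0], [0, 0, 0], [0, 0, 0], [0, 0, 0], [0, 0, 0], [0, 0, 0], [0, 0, 0]], fingers=[3, 3, 3, 3, 3, 3, 3, 3], squeeze=40)

```text
time_s: 27.78
tool_pos: [0.5028, -0.0766, 0.1501]
tool_rot: [[0.809, -0.588, 0.008], [-0.588, -0.809, -0.001], [0.008, -0.004, -1.0]]
force: [1.5, -0.2, -0.2]
grip_width: 0.0392
```

Run:
```python
from h import *
plan((.584,.133,.15,29.5))
```

```text
from [ 0.5028 -0.0766  0.1501] yaw -126.0 t 27.78 j7 -2.18 w 0.0392
shift [ -5.77 -21.72   0.05] turn -29.5
```

play_rows(xyz=[[-0.8, -2.9, 0], [-1.5, -5.8, 0], [-2.3, -8.7, 0], [-3.1, -11.6, 0], [-3.9, -14.5, 0], [-4.6, -17.4, 0], [-5.4, -20.3, 0], [-5.8, -21.7, 0]], turn=[[0, 0, -4], [0, 0, -8], [0, 0, -12], [0, 0, -16], [0, 0, -20], [0, 0, -24], [0, 0, -28], [0, 0, -29.2]], fingers=[3, 3, 3, 3, 3, 3, 3, 3])

```text
time_s: 28.45
tool_pos: [0.5807, 0.1374, 0.1438]
tool_rot: [[0.994, -0.112, -0.0], [-0.112, -0.994, 0.002], [-0.0, -0.002, -1.0]]
force: [0.4, -0.1, -1.0]
grip_width: 0.039
```

play_rows(xyz=[[0, 0, 0], [0, 0, 0], [0, 0, 0], [0, 0, 0]], turn=[[0, 0, 0], [0, 0, 0], [0, 0, 0], [0, 0, 0]], fingers=[3, 3, 3, 3])

```text
time_s: 28.78
tool_pos: [0.5804, 0.1314, 0.1439]
tool_rot: [[0.993, -0.122, -0.0], [-0.122, -0.993, -0.001], [-0.0, 0.001, -1.0]]
force: [-0.5, 0.1, -1.1]
grip_width: 0.0392
```

Run:
```python
from h import *
o=ctrl.get_obs();c=cam('wrist');held(c,'short_prop',o['tool_pos'][2]-.0047)
for r in ctrl.outline_of('middle_prop','wrist')[:1]: print(r['score'],top_of(c,r['pixels'],.044))
plan((.6333,.1269,.0487,0))
```

```text
held 0.67 [271.1, 279.5, 95.7, 100.0] ((580.0, 131.0, 41.0, 39.4, -7.0), 0.1629, 7664)
0.73 ((632.7, 127.1, 39.8, 39.4, -5.7), 0.0438, 3194)
from [0.5806 0.132  0.1442] yaw -97.0 t 28.93 j7 -2.13 w 0.0391
shift [ 5.29 -0.14  9.55] turn 0
```

play_rows(xyz=[[2.6, -0.1, 0], [5.28, -0.2, 0], [5.28, -0.2, 3], [5.28, -0.2, 6], [5.28, -0.2, 8], [5.28, -0.2, 9], [5.28, -0.2, 9], [5.28, -0.2, 9]], turn=[[0, 0, -1], [0, 0, -1], [0, 0, -1], [0, 0, -1], [0, 0, -1], [0, 0, -1], [0, 0, -1], [0, 0, -1]], fingers=[3, 3, 3, 3, 3, 3, 3, 3])

```text
time_s: 29.6
tool_pos: [0.6334, 0.1287, 0.0547]
tool_rot: [[0.995, -0.102, 0.0], [-0.102, -0.995, 0.0], [0.0, -0.0, -1.0]]
force: [0.2, 1.4, 0.4]
grip_width: 0.0389
```

play_rows(xyz=[[0, 0, 0], [0, 0, 0], [0, 0, 0], [0, 0, 0]], turn=[[0, 0, 0], [0, 0, 0], [0, 0, 0], [0, 0, 0]], fingers=[3, 3, 3, 3])

```text
time_s: 29.93
tool_pos: [0.6338, 0.129, 0.0552]
tool_rot: [[0.995, -0.102, 0.002], [-0.102, -0.995, 0.0], [0.002, -0.0, -1.0]]
force: [0.3, -1.0, -0.7]
grip_width: 0.0391
```

Run:
```python
from h import *
o=ctrl.get_obs();print(o['force']);c=cam('wrist');held(c,'short_prop',o['tool_pos'][2]-.0047);cv2.imwrite('pics/w10.png',c['pixels'])
plan((.6333,.1269,.0487,0))
```

```text
[ 0.34507731 -0.98462179 -0.74154115]
held 0.96 [270.0, 274.8, 98.3, 107.8] ((633.3, 128.6, 41.0, 39.6, -5.8), 0.0741, 7749)
from [0.6335 0.1289 0.0547] yaw -95.9 t 30.03 j7 -2.14 w 0.0395
shift [0.  0.2 0.6] turn 0
```

View pics/w10.png

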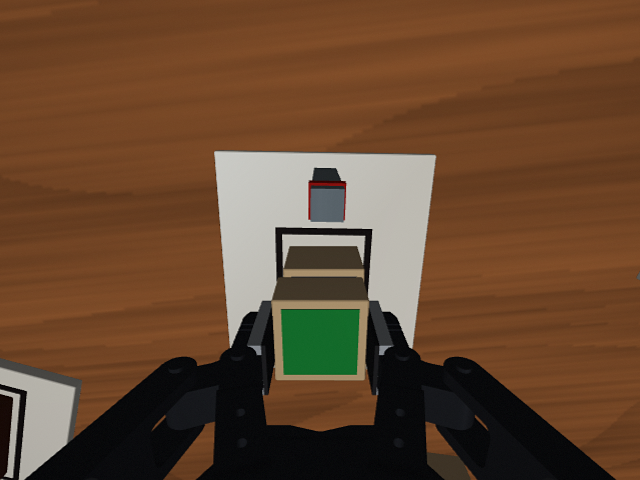

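play_rows(xyz=[[0, 0.19, 0], [0, 0.19, 0.1], [0, 0.19, 0.25], [0, 0.19, 0.4], [0, 0.19, 0.5], [0, 0.19, 0.56], [0, 0.19, 0.6], [0, 0.19, 0.6]], turn=[[0, 0, 0], [0, 0, 0], [0, 0, 0], [0, 0, 0], [0, 0, 0], [0, 0, 0], [0, 0, 0], [0, 0, 0]], fingers=[3, 3, 3, 3, 3, 3, 3, 3])

```text
time_s: 30.7
tool_pos: [0.633, 0.127, 0.0488]
tool_rot: [[0.995, -0.102, -0.0], [-0.102, -0.995, -0.0], [-0.0, 0.0, -1.0]]
force: [-3.0, 0.1, 7.5]
grip_width: 0.0393
```

Run:
```python
from h import *
o=ctrl.get_obs();print(o['force']);c=cam('wrist');held(c,'short_prop',.044)
plan((.6333,.1269,.0487,0))
```

```text
[-3.03951751  0.06561602  7.51454232]
held 0.77 [271.6, 278.8, 95.6, 101.4] ((632.4, 126.6, 41.1, 39.4, -6.0), 0.0678, 7636)
from [0.633  0.127  0.0488] yaw -95.9 t 30.8 j7 -2.14 w 0.039
shift [0.03 0.   0.01] turn 0
```

play_rows(xyz=[[0, 0, 0], [0, 0, 0], [0, 0, 0], [0, 0, 0], [0, 0, -1], [0, 0, -4], [0, 0, -8], [0, 0, -11.5]], turn=[[0, 0, 0], [0, 0, 0], [0, 0, 0], [0, 0, 0], [0, 0, 0], [0, 0, 0], [0, 0, 0], [0, 0, 0]], fingers=[5, 7, 8.5, 8.5, 8.5, 8.5, 8.5, 8.5])

```text
time_s: 31.47
tool_pos: [0.6327, 0.1271, 0.1653]
tool_rot: [[0.995, -0.102, -0.0], [-0.102, -0.995, 0.0], [-0.0, -0.0, -1.0]]
force: [0.9, 0.2, 0.8]
grip_width: 0.0847
```

play_rows(xyz=[[0, 0, 0], [0, 0, 0], [0, 0, 0]], turn=[[0, 0, 0], [0, 0, 0], [0, 0, 0]], fingers=[8.5, 8.5, 8.5])

```text
time_s: 31.72
tool_pos: [0.6329, 0.1269, 0.1632]
tool_rot: [[0.995, -0.102, 0.0], [-0.102, -0.995, -0.0], [0.0, 0.0, -1.0]]
force: [-0.2, -0.0, -0.4]
grip_width: 0.0848
```

Run:
```python
from h import *
c=cam('wrist');held(c,'short_prop',.044);cv2.imwrite('pics/w11.png',c['pixels'])
plan((.5,.213,.15,28),(.367,.298,.15,28))
```

```text
held 0.79 [291.0, 220.0, 54.0, 57.4] ((631.7, 126.9, 39.9, 39.4, -5.9), 0.0678, 2732)
held 0.62 [529.3, 90.4, 109.5, 160.5] None
from [0.6323 0.1266 0.1618] yaw -95.9 t 31.82 j7 -2.09 w 0.0846
shift [-14.04  -7.24   1.21] turn -28
shift [-9.110e+00 -1.289e+01  1.000e-02] turn -28
```

View pics/w11.png

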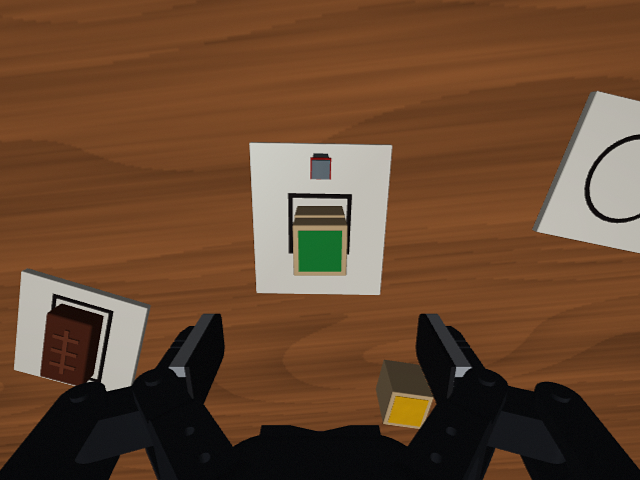

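play_rows(xyz=[[-2, -1, 0], [-4, -2, 0.5], [-6, -3.1, 1.2], [-8, -4.1, 1.2], [-10, -5.2, 1.2], [-12, -6.2, 1.2], [-14, -7.2, 1.2]], turn=[[0, 0, -4], [0, 0, -8], [0, 0, -12], [0, 0, -16], [0, 0, -20], [0, 0, -24], [0, 0, -28]], fingers=[8.5, 8.5, 8.5, 8.5, 8.5, 8.5, 8.5])

```text
time_s: 32.4
tool_pos: [0.4994, 0.213, 0.1498]
tool_rot: [[0.925, 0.38, -0.002], [0.38, -0.925, -0.001], [-0.002, -0.0, -1.0]]
force: [0.5, 0.5, 0.4]
grip_width: 0.0852
```

play_rows(xyz=[[-1.5, -2.2, 0], [-3, -4.3, 0], [-4.6, -6.5, 0], [-6.1, -8.6, 0], [-7.6, -10.8, 0], [-9.1, -12.9, 0], [-9.1, -12.9, 0], [-9.1, -12.9, 0]], turn=[[0, 0, -4.7], [0, 0, -9.3], [0, 0, -14], [0, 0, -18.7], [0, 0, -23.3], [0, 0, -28], [0, 0, -28], [0, 0, -28]], fingers=[8.5, 8.5, 8.5, 8.5, 8.5, 8.5, 8.5, 8.5])

```text
time_s: 33.07
tool_pos: [0.3669, 0.2983, 0.1504]
tool_rot: [[0.639, 0.769, -0.001], [0.769, -0.639, -0.001], [-0.001, -0.0, -1.0]]
force: [1.0, -0.7, -0.4]
grip_width: 0.0848
```

play_rows(xyz=[[0, 0, 0], [0, 0, 0]], turn=[[0, 0, 0], [0, 0, 0]], fingers=[8.5, 8.5])

```text
time_s: 33.23
tool_pos: [0.3689, 0.2971, 0.1506]
tool_rot: [[0.643, 0.766, -0.001], [0.766, -0.643, -0.0], [-0.001, -0.0, -1.0]]
force: [-0.0, 0.3, 0.0]
grip_width: 0.0849
```

Run:
```python
from h import *
c=look('round_plaque')
plan((.3665,.298,.003,0))
```

```text
round_plaque 0.68 [275.6, 197.6, 72.9, 70.5] ((362.6, 301.6, 58.1, 58.1, -83.3), 0.0196, 3725)
from [0.3689 0.2974 0.1508] yaw -40.0 t 33.33 j7 -1.53 w 0.0848
shift [-0.1  -0.21 14.78] turn 0
```

play_rows(xyz=[[-0.1, -0.7, 3], [-0.1, -0.7, 6.5], [-0.1, -0.7, 10], [-0.1, -0.7, 13], [-0.1, -0.7, 14.4], [-0.1, -0.7, 14.7], [-0.1, -0.7, 14.7], [-0.1, -0.7, 14.7]], turn=[[0, 0, 0], [0, 0, 0], [0, 0, 0], [0, 0, 0], [0, 0, 0], [0, 0, 0], [0, 0, 0], [0, 0, 0]], fingers=[8.5, 8.5, 8.5, 8.5, 8.5, 8.5, 8.5, 8.5])

```text
time_s: 34.0
tool_pos: [0.3628, 0.3022, 0.0049]
tool_rot: [[0.641, 0.767, 0.001], [0.767, -0.641, 0.001], [0.001, -0.0, -1.0]]
force: [-0.1, 0.0, 0.4]
grip_width: 0.0853
```

Run:
```python
from h import *
c=cam('wrist');held(c,'round_plaque',0)
plan((.3626,.3016,.003,0))
```

```text
held 0.78 [252.6, 261.4, 137.8, 127.9] ((362.8, 301.7, 59.2, 58.1, 61.8), 0.0196, 12694)
from [0.3632 0.3023 0.0054] yaw -39.9 t 34.1 j7 -1.75 w 0.0851
shift [-0.1  -0.    0.24] turn 0
```

play_rows(xyz=[[0, 0, 0.1], [0, 0, 0.2], [0, 0, 0.2], [0, 0, 0.2], [0, 0, 0.2], [0, 0, 0.2], [0, 0, 0.2], [0, 0, 0.2]], turn=[[0, 0, 0], [0, 0, 0], [0, 0, 0], [0, 0, 0], [0, 0, 0], [0, 0, 0], [0, 0, 0], [0, 0, 0]], fingers=[8.5, 8, 7, 6, 5, 4.5, 4.5, 4.5], squeeze=30)

```text
time_s: 34.77
tool_pos: [0.3624, 0.3018, 0.0026]
tool_rot: [[0.641, 0.768, 0.0], [0.768, -0.641, -0.0], [0.0, 0.001, -1.0]]
force: [-1.1, -2.0, 6.7]
grip_width: 0.0589
```

play_rows(xyz=[[0, 0, 0], [0, 0, -0.5], [0, 0, -2], [0, 0, -5], [0, 0, -8], [0, 0, -11], [0, 0, -14], [0, 0, -14]], turn=[[0, 0, 0], [0, 0, 0], [0, 0, 0], [0, 0, 0], [0, 0, 0], [0, 0, 0], [0, 0, 0], [0, 0, 0]], fingers=[4.5, 4.5, 4.5, 4.5, 4.5, 4.5, 4.5, 4.5], squeeze=40)

```text
time_s: 35.43
tool_pos: [0.3641, 0.304, 0.1475]
tool_rot: [[0.64, 0.768, 0.007], [0.768, -0.64, 0.004], [0.007, 0.003, -1.0]]
force: [0.8, 0.6, -1.0]
grip_width: 0.0582
```

Run:
```python
from h import *
plan((.49,.06,.145,0),(.614,-.182,.145,0))
```

```text
from [0.3641 0.304  0.1475] yaw -39.8 t 35.43 j7 -1.55 w 0.0582
shift [-10.68  25.3    0.25] turn 0
shift [-1.065e+01  2.502e+01 -1.000e-02] turn 0
```

play_rows(xyz=[[-1, 2.3, 0], [-2.3, 5.5, 0], [-3.7, 8.8, 0], [-5.1, 12, 0], [-6.5, 15.3, 0], [-7.9, 18.6, 0], [-9.3, 21.9, 0], [-10.7, 25.3, 0]], turn=[[0, 0, 0], [0, 0, 0], [0, 0, 0], [0, 0, 0], [0, 0, 0], [0, 0, 0], [0, 0, 0], [0, 0, 0]], fingers=[4.5, 4.5, 4.5, 4.5, 4.5, 4.5, 4.5, 4.5])

```text
time_s: 36.1
tool_pos: [0.488, 0.0559, 0.142]
tool_rot: [[0.641, 0.768, -0.0], [0.768, -0.641, -0.0], [-0.0, 0.0, -1.0]]
force: [0.4, 0.8, -0.4]
grip_width: 0.0583
```

play_rows(xyz=[[-1.4, 3.3, 0], [-2.8, 6.6, 0], [-4.2, 9.9, 0], [-5.6, 13.2, 0], [-7, 16.5, 0], [-8.4, 19.8, 0], [-9.6, 22.6, 0], [-10.6, 25, 0]], turn=[[0, 0, 0], [0, 0, 0], [0, 0, 0], [0, 0, 0], [0, 0, 0], [0, 0, 0], [0, 0, 0], [0, 0, 0]], fingers=[4.5, 4.5, 4.5, 4.5, 4.5, 4.5, 4.5, 4.5])

```text
time_s: 36.77
tool_pos: [0.6121, -0.1868, 0.1413]
tool_rot: [[0.642, 0.767, -0.001], [0.767, -0.642, -0.0], [-0.001, -0.001, -1.0]]
force: [0.7, 0.1, -0.7]
grip_width: 0.058
```

play_rows(xyz=[[0, 0, 0], [0, 0, 0], [0, 0, 0], [0, 0, 0]], turn=[[0, 0, 0], [0, 0, 0], [0, 0, 0], [0, 0, 0]], fingers=[4.5, 4.5, 4.5, 4.5])

```text
time_s: 37.1
tool_pos: [0.6116, -0.1825, 0.1419]
tool_rot: [[0.639, 0.769, -0.0], [0.769, -0.639, 0.001], [0.0, -0.001, -1.0]]
force: [0.3, 0.1, -1.1]
grip_width: 0.0584
```

Run:
```python
from h import *
o=ctrl.get_obs();c=cam('wrist');bat(c,.6482,-.1435);held(c,'round_plaque',o['tool_pos'][2]-.0026)
plan((.6482,-.1435,.0106,0))
```

```text
px 324 168 inside (647.0, -143.6, 66.9, 66.8, -39.7) 5808 touches border False
held 0.74 [249.1, 261.2, 139.4, 131.8] ((611.6, -181.9, 59.2, 57.8, 45.3), 0.1586, 13017)
from [ 0.6117 -0.1827  0.1423] yaw -39.7 t 37.2 j7 -0.61 w 0.0584
shift [ 5.35  0.3  13.17] turn 0
```

play_rows(xyz=[[2.5, 0.1, 0], [5.24, 0.25, 1], [5.24, 0.25, 4], [5.24, 0.25, 8], [5.24, 0.25, 11], [5.24, 0.25, 12.4], [5.24, 0.25, 12.6], [5.24, 0.25, 12.6]], turn=[[0, 0, 0], [0, 0, 0], [0, 0, 0], [0, 0, 0], [0, 0, 0], [0, 0, 0], [0, 0, 0], [0, 0, 0]], fingers=[4.5, 4.5, 4.5, 4.5, 4.5, 4.5, 4.5, 4.5])

```text
time_s: 37.87
tool_pos: [0.6473, -0.1451, 0.0164]
tool_rot: [[0.64, 0.768, -0.0], [0.768, -0.64, 0.0], [0.0, -0.001, -1.0]]
force: [1.1, -0.2, -0.6]
grip_width: 0.058
```

play_rows(xyz=[[0, 0, 0], [0, 0, 0], [0, 0, 0], [0, 0, 0]], turn=[[0, 0, 0], [0, 0, 0], [0, 0, 0], [0, 0, 0]], fingers=[4.5, 4.5, 4.5, 4.5])

```text
time_s: 38.2
tool_pos: [0.6481, -0.1457, 0.0176]
tool_rot: [[0.641, 0.768, 0.002], [0.768, -0.641, -0.001], [0.001, 0.002, -1.0]]
force: [0.4, -0.3, -0.5]
grip_width: 0.058
```

Run:
```python
from h import *
o=ctrl.get_obs();print(o['force']);c=cam('wrist');held(c,'round_plaque',o['tool_pos'][2]-.0026)
plan((.647,-.1436,.0106,0))
```

```text
[ 0.35176962 -0.30159855 -0.49646624]
held 0.59 [251.9, 259.8, 136.8, 132.3] ((648.2, -145.1, 58.8, 57.9, 62.3), 0.0342, 12936)
from [ 0.6477 -0.1456  0.0169] yaw -39.9 t 38.3 j7 -0.73 w 0.0583
shift [ 0.11 -0.19  0.63] turn 0
```

play_rows(xyz=[[0.07, -0.19, 0.1], [0.07, -0.19, 0.25], [0.07, -0.19, 0.4], [0.07, -0.19, 0.5], [0.07, -0.19, 0.56], [0.07, -0.19, 0.6], [0.07, -0.19, 0.64], [0.07, -0.19, 0.64]], turn=[[0, 0, 0], [0, 0, 0], [0, 0, 0], [0, 0, 0], [0, 0, 0], [0, 0, 0], [0, 0, 0], [0, 0, 0]], fingers=[4.5, 4.5, 4.5, 4.5, 4.5, 4.5, 4.5, 4.5])

```text
time_s: 38.97
tool_pos: [0.6461, -0.1436, 0.0108]
tool_rot: [[0.641, 0.768, -0.001], [0.768, -0.641, -0.0], [-0.001, -0.0, -1.0]]
force: [-7.4, 1.8, 11.1]
grip_width: 0.058
```

Run:
```python
from h import *
o=ctrl.get_obs();print(o['force']);c=cam('wrist');held(c,'round_plaque',.008)
plan((.647,-.1436,.0106,0))
```

```text
[-7.36393083  1.84245649 11.0515849 ]
held 0.92 [250.4, 259.2, 137.4, 134.8] ((646.1, -143.0, 58.9, 58.3, 26.2), 0.0275, 12956)
from [ 0.6462 -0.1436  0.0108] yaw -39.8 t 39.07 j7 -0.74 w 0.0583
shift [0.05 0.06 0.02] turn 0
```

play_rows(xyz=[[0, 0, 0], [0, 0, 0], [0, 0, 0], [0, 0, 0], [0, 0, -1], [0, 0, -4], [0, 0, -8], [0, 0, -12]], turn=[[0, 0, 0], [0, 0, 0], [0, 0, 0], [0, 0, 0], [0, 0, 0], [0, 0, 0], [0, 0, 0], [0, 0, 0]], fingers=[6, 7, 8.5, 8.5, 8.5, 8.5, 8.5, 8.5])

```text
time_s: 39.73
tool_pos: [0.6456, -0.1434, 0.1309]
tool_rot: [[0.641, 0.768, -0.002], [0.768, -0.641, 0.001], [-0.001, -0.002, -1.0]]
force: [1.6, -1.5, 0.8]
grip_width: 0.0847
```

play_rows(xyz=[[-2.5, 0, -2], [-5, 0, -4], [-8, 0, -6], [-12, 0, -8], [-15, 0, -9], [-18, 0, -9], [-21, 0, -9], [-21, 0, -9]], turn=[[0, 0, 0], [0, 0, 0], [0, 0, 0], [0, 0, 0], [0, 0, 0], [0, 0, 0], [0, 0, 0], [0, 0, 0]], fingers=[8.5, 8.5, 8.5, 8.5, 8.5, 8.5, 8.5, 8.5])

```text
time_s: 40.4
tool_pos: [0.5073, -0.3115, 0.2208]
tool_rot: [[0.647, 0.762, -0.001], [0.762, -0.647, -0.004], [-0.004, 0.001, -1.0]]
force: [0.3, -0.6, -0.1]
grip_width: 0.0849
```

Run:
```python
from h import *
print(ctrl.get_obs()['tool_pos'])
c=cam('top');cv2.imwrite('pics/top1.png',cv2.resize(c['pixels'][140:300,80:560],None,fx=1.6,fy=1.6,interpolation=cv2.INTER_CUBIC))
for t,b in dict(round_plaque=.008,square_plaque=.008,oblong_plaque=.008,short_prop=.044,tall_prop=0).items():
    for r in ctrl.outline_of(t,'top')[:2]: print(t,round(r['score'],2),top_of(c,r['pixels'],H[t]+b))
c=cam('wrist');held(c,'round_plaque',.008);cv2.imwrite('pics/w12.png',c['pixels'])
```

```text
[ 0.50728964 -0.31152632  0.22075644]
round_plaque 0.88 ((646.2, -144.8, 58.8, 55.8, 0.5), 0.0281, 591)
square_plaque 0.85 ((543.5, -387.5, 53.8, 24.2, -11.3), 0.0279, 240)
square_plaque 0.71 None
oblong_plaque 0.95 ((540.4, 380.7, 75.1, 42.6, -24.5), 0.0279, 697)
short_prop 0.59 ((632.0, 125.5, 40.4, 40.2, 83.9), 0.0682, 383)
tall_prop 0.57 ((455.3, 59.5, 39.9, 39.1, -15.8), 0.048, 373)
held 0.62 [294.6, 2.5, 54.2, 12.9] ((628.1, -164.6, 38.1, 7.1, -39.7), 0.0272, 358)
```

View pics/top1.png

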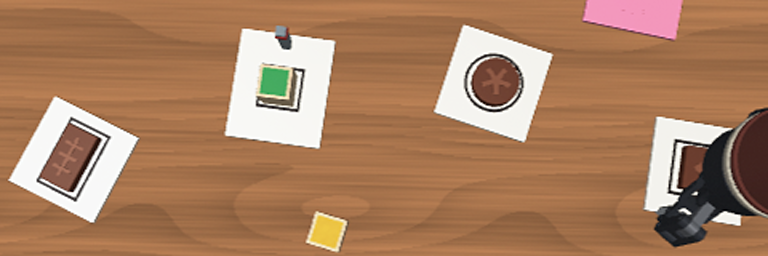

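Run:
```python
from h import *
plan((.558,-.107,.22,0),(.609,.096,.22,0))
```

```text
from [ 0.5125 -0.3038  0.2197] yaw -39.7 t 40.8 j7 -0.31 w 0.0854
shift [18.05 -9.08 -0.03] turn 0
shift [ 1.887e+01 -9.060e+00  1.000e-02] turn 0
```

play_rows(xyz=[[2.2, -1.1, 0], [4.5, -2.2, 0], [6.8, -3.4, 0], [9, -4.5, 0], [11.3, -5.7, 0], [13.5, -6.8, 0], [15.8, -8, 0], [18, -9.1, 0]], turn=[[0, 0, 0], [0, 0, 0], [0, 0, 0], [0, 0, 0], [0, 0, 0], [0, 0, 0], [0, 0, 0], [0, 0, 0]], fingers=[8.5, 8.5, 8.5, 8.5, 8.5, 8.5, 8.5, 8.5])

```text
time_s: 41.47
tool_pos: [0.5576, -0.1062, 0.2198]
tool_rot: [[0.64, 0.769, 0.0], [0.769, -0.64, 0.0], [0.0, -0.0, -1.0]]
force: [0.5, -0.1, 0.2]
grip_width: 0.0847
```

```bash
cat >> h.py <<'E'
def fit_slab(c,box,size):
    """slab rect from white pixels in world box (x0,x1,y0,y1 m)"""
    w=c['pixels'].min(2)>140;v,u=np.nonzero(w);P=world(c,v,u,.008)
    k=(P[:,0]>box[0])&(P[:,0]<box[1])&(P[:,1]>box[2])&(P[:,1]<box[3]);print('slab',rect(P[k]),'want',size)
E
python3 - <<'E'
from h import *
for i in range(4): c=cam('wrist')
fit_slab(c,(.56,.74,-.23,-.06),(120,120))
for r in ctrl.outline_of('round_plaque','wrist')[:1]: print(r['score'],r['box'],top_of(c,r['pixels'],.028))
bat(c,.648+.0,-.1435+.0)
E
```

```text
slab (646.6, -143.4, 118.9, 118.9, 72.4) want (120, 120)
0.91 [379.9, 161.3, 67.4, 59.5] ((645.2, -143.4, 58.8, 58.4, -83.1), 0.0275, 2860)
no white at 411 185
```

play_rows(xyz=[[2.3, -1.1, 0], [4.7, -2.2, 0], [7.1, -3.4, 0], [9.5, -4.5, 0], [11.8, -5.7, 0], [14.2, -6.8, 0], [16.5, -8, 0], [18.9, -9.1, 0]], turn=[[0, 0, 0], [0, 0, 0], [0, 0, 0], [0, 0, 0], [0, 0, 0], [0, 0, 0], [0, 0, 0], [0, 0, 0]], fingers=[8.5, 8.5, 8.5, 8.5, 8.5, 8.5, 8.5, 8.5])

```text
time_s: 42.38
tool_pos: [0.6089, 0.0944, 0.2195]
tool_rot: [[0.643, 0.766, -0.0], [0.766, -0.643, -0.001], [-0.001, 0.0, -1.0]]
force: [0.5, -0.3, 0.1]
grip_width: 0.0851
```

Run:
```python
from h import *
for i in range(4): c=cam('wrist')
fit_slab(c,(.55,.75,.03,.22),(140,120))
fit_slab(c,(.45,.63,.29,.48),(120,120))
for t,z in (('short_prop',.068),('middle_prop',.044),('oblong_plaque',.028)):
  for r in ctrl.outline_of(t,'wrist')[:1]: print(t,r['score'],r['box'],top_of(c,r['pixels'],z))
cv2.imwrite('pics/g1.png',c['pixels']);np.savez('g1.npz',**{k:c[k] for k in('T','cx','cy','f','pixels','depth')})
plan((.609,.096,.22,0))
```

```text
slab (634.9, 127.0, 138.8, 118.9, -6.8) want (140, 120)
slab (527.5, 358.3, 119.1, 64.4, -25.3) want (120, 120)
short_prop 0.77 [286.0, 153.1, 61.9, 64.7] ((630.9, 127.0, 39.8, 39.7, 84.0), 0.0678, 2153)
middle_prop 0.77 [292.4, 151.1, 53.2, 31.8] ((651.6, 126.4, 37.0, 1.7, 85.5), 0.0432, 42)
oblong_plaque 0.68 [2.1, 0.0, 100.8, 59.8] ((539.1, 378.6, 76.6, 37.2, -25.7), 0.0277, 3574)
from [0.6087 0.0928 0.2195] yaw -40.0 t 42.73 j7 -1.07 w 0.0851
shift [ 0.27 -0.18 -0.05] turn 0
```

View pics/g1.png

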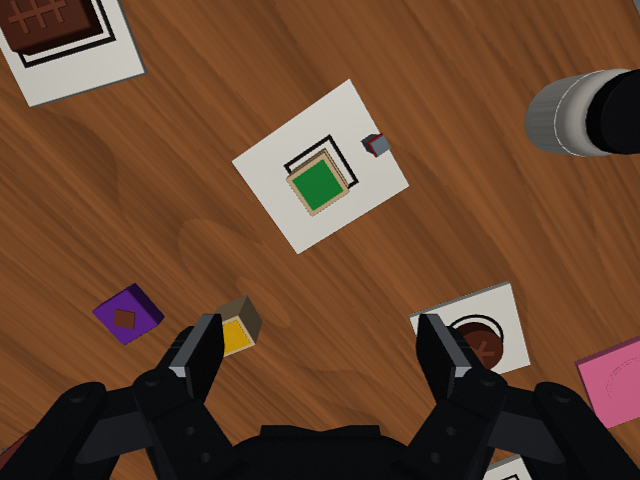

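Run:
```python
from h import *
plan((.6325,.1268,.17,-56.3))
```

```text
from [0.6087 0.0928 0.2195] yaw -40.0 t 42.73 j7 -1.07 w 0.0851
shift [ 4.14 -0.36  4.95] turn 56.3
```

play_rows(xyz=[[0.6, 0, 0], [1.2, -0.1, 0], [1.8, -0.15, 0], [2.4, -0.2, 0], [3, -0.3, 0], [3.6, -0.3, 0], [4.1, -0.36, 0], [4.1, -0.36, 0]], turn=[[0, 0, 7.1], [0, 0, 14.1], [0, 0, 21.1], [0, 0, 28.1], [0, 0, 35.1], [0, 0, 42.1], [0, 0, 49.2], [0, 0, 56.3]], fingers=[8.5, 8.5, 8.5, 8.5, 8.5, 8.5, 8.5, 8.5])

```text
time_s: 43.4
tool_pos: [0.6324, 0.1281, 0.2196]
tool_rot: [[0.993, -0.114, 0.0], [-0.114, -0.993, 0.0], [-0.0, -0.0, -1.0]]
force: [-0.6, 0.3, 0.5]
grip_width: 0.0852
```

play_rows(xyz=[[0, 0, 1], [0, 0, 3], [0, 0, 5], [0, 0, 5], [0, 0, 5]], turn=[[0, 0, 0], [0, 0, 0], [0, 0, 0], [0, 0, 0], [0, 0, 0]], fingers=[8.5, 8.5, 8.5, 8.5, 8.5])

```text
time_s: 43.82
tool_pos: [0.6313, 0.1274, 0.1685]
tool_rot: [[0.994, -0.106, -0.003], [-0.106, -0.994, -0.001], [-0.002, 0.001, -1.0]]
force: [0.7, 0.1, 0.4]
grip_width: 0.0849
```

Run:
```python
from h import *
for i in range(2): c=cam('wrist')
fit_slab(c,(.55,.75,.03,.22),(140,120))
for t,z in (('short_prop',.068),('middle_prop',.044)):
  for r in ctrl.outline_of(t,'wrist')[:1]: print(t,r['score'],r['box'],top_of(c,r['pixels'],z))
plan((.632,.127,.0155,0))
```

```text
slab (635.3, 126.9, 138.7, 118.8, -6.8) want (140, 120)
short_prop 0.57 [295.3, 214.4, 49.6, 58.6] ((631.9, 126.8, 39.8, 39.8, -6.1), 0.0678, 2613)
middle_prop 0.7 [296.2, 202.7, 47.1, 9.1] ((652.1, 125.1, 38.5, 1.6, 83.9), 0.043, 134)
from [0.6327 0.1287 0.1711] yaw -96.1 t 44.02 j7 -2.08 w 0.085
shift [-0.08  0.19 15.56] turn 0
```

play_rows(xyz=[[0, 0.17, 2], [0, 0.17, 5], [0, 0.17, 8.5], [0, 0.17, 12], [0, 0.17, 14.3], [0, 0.17, 15.2], [0, 0.17, 15.5], [0, 0.17, 15.5]], turn=[[0, 0, 0], [0, 0, 0], [0, 0, 0], [0, 0, 0], [0, 0, 0], [0, 0, 0], [0, 0, 0], [0, 0, 0]], fingers=[8.5, 8.5, 8.5, 8.5, 8.5, 8.5, 8.5, 8.5])

```text
time_s: 44.68
tool_pos: [0.6325, 0.1273, 0.0155]
tool_rot: [[0.994, -0.107, 0.001], [-0.107, -0.994, 0.0], [0.001, -0.0, -1.0]]
force: [0.6, 0.4, 0.4]
grip_width: 0.0846
```

Run:
```python
from h import *
o=ctrl.get_obs();print(o['force']);plan((.632,.1268,.0155,0))
```

```text
[0.55152309 0.43884008 0.380918  ]
from [0.6325 0.1273 0.0155] yaw -96.1 t 44.68 j7 -2.14 w 0.0846
shift [-0.04  0.05  0.  ] turn 0
```

Close gently, slide +x by 2.5 mm, check, then release.

play_rows(xyz=[[0, 0, 0], [0, 0, 0], [0, 0, 0], [0, 0, 0], [0, 0, 0], [0, 0, 0], [0, 0, 0], [0, 0, 0]], turn=[[0, 0, 0], [0, 0, 0], [0, 0, 0], [0, 0, 0], [0, 0, 0], [0, 0, 0], [0, 0, 0], [0, 0, 0]], fingers=[7.5, 6.5, 5.5, 5, 4.5, 3.8, 3.5, 3.5], squeeze=25)

```text
time_s: 45.35
tool_pos: [0.6321, 0.1272, 0.0153]
tool_rot: [[0.994, -0.107, 0.001], [-0.107, -0.994, 0.0], [0.001, -0.0, -1.0]]
force: [-2.1, 0.2, 5.4]
grip_width: 0.0393
```

play_rows(xyz=[[0, 0, 0], [0.05, 0, 0], [0.1, 0, 0], [0.15, 0, 0], [0.2, 0, 0], [0.25, 0, 0], [0.25, 0, 0], [0.25, 0, 0]], turn=[[0, 0, 0], [0, 0, 0], [0, 0, 0], [0, 0, 0], [0, 0, 0], [0, 0, 0], [0, 0, 0], [0, 0, 0]], fingers=[3.5, 3.5, 3.5, 3.5, 3.5, 3.5, 3.5, 3.5])

```text
time_s: 46.02
tool_pos: [0.6333, 0.1273, 0.0153]
tool_rot: [[0.994, -0.107, -0.002], [-0.107, -0.994, -0.0], [-0.002, 0.0, -1.0]]
force: [-7.7, -0.8, 11.5]
grip_width: 0.0398
```

Run:
```python
from h import *
o=ctrl.get_obs();print(o['force']);plan((.6349,.1268,.0155,0))
c=cam('wrist');fit_slab(c,(.55,.75,.03,.22),(140,120))
for t,z in (('short_prop',.068),('middle_prop',.044)):
  for r in ctrl.outline_of(t,'wrist')[:1]: print(t,r['score'],r['box'],top_of(c,r['pixels'],z))
```

```text
[-7.70582238 -0.75823384 11.47865495]
from [0.6333 0.1273 0.0153] yaw -96.1 t 46.02 j7 -2.14 w 0.0398
shift [ 0.16  0.03 -0.02] turn 0
slab (652.2, 124.8, 118.4, 104.9, 83.2) want (140, 120)
short_prop 0.98 [253.1, 311.2, 129.4, 120.3] ((637.7, 126.4, 39.3, 35.3, 83.8), 0.0678, 9740)
middle_prop 0.67 [268.5, 269.3, 102.7, 42.5] ((653.6, 124.7, 39.3, 4.2, 83.9), 0.043, 869)
```

play_rows(xyz=[[0, 0, -0.05], [0, 0, -0.1], [0.05, 0, -0.1], [0.08, 0, -0.1], [0.08, 0, -0.1], [0.08, 0, -0.07], [0.08, 0, -0.04], [0.08, 0, -0.04]], turn=[[0, 0, 0], [0, 0, 0], [0, 0, 0], [0, 0, 0], [0, 0, 0], [0, 0, 0], [0, 0, 0], [0, 0, 0]], fingers=[3.5, 3.5, 3.5, 3.5, 3.5, 3.5, 3.5, 3.5])

```text
time_s: 46.83
tool_pos: [0.6351, 0.1265, 0.0153]
tool_rot: [[0.994, -0.107, -0.0], [-0.107, -0.994, -0.0], [-0.0, 0.0, -1.0]]
force: [-2.5, -0.9, 3.1]
grip_width: 0.0397
```

Run:
```python
from h import *
o=ctrl.get_obs();print(o['force']);plan((.6349,.1268,.0155,0))
```

```text
[-2.4953874  -0.91774789  3.08289367]
from [0.6351 0.1265 0.0153] yaw -96.2 t 46.83 j7 -2.14 w 0.0397
shift [-0.02 -0.02 -0.02] turn 0
```

play_rows(xyz=[[0, 0, 0], [0, 0, 0], [0, 0, 0], [0, 0, 0], [0, 0, -1], [0, 0, -4], [0, 0, -8], [0, 0, -12]], turn=[[0, 0, 0], [0, 0, 0], [0, 0, 0], [0, 0, 0], [0, 0, 0], [0, 0, 0], [0, 0, 0], [0, 0, 0]], fingers=[4.5, 6, 8, 8.5, 8.5, 8.5, 8.5, 8.5])

```text
time_s: 47.5
tool_pos: [0.6344, 0.1267, 0.1365]
tool_rot: [[0.994, -0.107, -0.002], [-0.107, -0.994, 0.0], [-0.002, 0.0, -1.0]]
force: [0.9, 0.8, 0.9]
grip_width: 0.0851
```

play_rows(xyz=[[0, 0, -2], [0, 0, -4], [0, 0, -4], [0, 0, -4], [0, 0, -4]], turn=[[0, 0, 0], [0, 0, 0], [0, 0, 0], [0, 0, 0], [0, 0, 0]], fingers=[8.5, 8.5, 8.5, 8.5, 8.5])

```text
time_s: 47.92
tool_pos: [0.6348, 0.1266, 0.1749]
tool_rot: [[0.994, -0.107, -0.0], [-0.107, -0.994, -0.0], [-0.0, 0.0, -1.0]]
force: [0.6, -0.2, -0.6]
grip_width: 0.085
```

Run:
```python
from h import *
for i in range(2): c=cam('wrist')
fit_slab(c,(.55,.75,.03,.22),(140,120))
for t,z in (('short_prop',.068),('middle_prop',.044)):
  for r in ctrl.outline_of(t,'wrist')[:1]: print(t,r['score'],r['box'],top_of(c,r['pixels'],z))
cv2.imwrite('pics/g2.png',c['pixels'][80:360,160:480])
plan((.632,.127,.0155,0))
```

```text
slab (635.4, 126.9, 138.7, 118.8, -6.8) want (140, 120)
short_prop 0.71 [294.3, 213.6, 48.9, 55.6] ((634.9, 126.4, 39.5, 39.5, -6.2), 0.0678, 2494)
middle_prop 0.91 [296.2, 199.7, 47.7, 13.9] ((654.7, 124.0, 38.2, 2.5, 83.8), 0.0432, 129)
from [0.6346 0.1266 0.174 ] yaw -96.1 t 48.12 j7 -2.08 w 0.0851
shift [-0.24 -0.02 15.85] turn 0
```

View pics/g2.png

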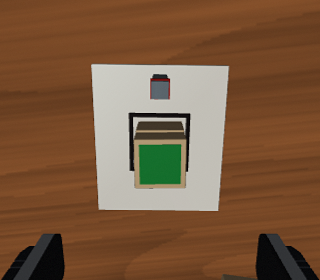

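play_rows(xyz=[[-2, 0, -3], [-4, 0, -6], [-6, 0, -6], [-6, 0, -6], [-6, 0, -6], [-6, 0, -6]], turn=[[0, 0, 0], [0, 0, 0], [0, 0, 0], [0, 0, 0], [0, 0, 0], [0, 0, 0]], fingers=[8.5, 8.5, 8.5, 8.5, 8.5, 8.5])

```text
time_s: 48.62
tool_pos: [0.5756, 0.1326, 0.2344]
tool_rot: [[0.994, -0.107, -0.001], [-0.107, -0.994, -0.0], [-0.001, 0.001, -1.0]]
force: [0.9, -0.6, -1.1]
grip_width: 0.0854
```

Run:
```python
from h import *
c=cam('top')
for t,b in dict(round_plaque=.008,square_plaque=.008,oblong_plaque=.008,short_prop=.044,tall_prop=0).items():
    for r in ctrl.outline_of(t,'top')[:1]: print(t,round(r['score'],2),top_of(c,r['pixels'],H[t]+b))
print(ctrl.get_obs()['time_s'],ctrl.job_done())
```

```text
round_plaque 0.59 ((646.4, -144.2, 58.2, 57.6, 26.5), 0.0279, 597)
square_plaque 0.73 None
oblong_plaque 0.9 ((539.3, 381.6, 72.3, 42.5, -25.4), 0.0278, 581)
short_prop 0.69 ((648.1, 119.1, 34.6, 21.1, 53.1), 0.0678, 124)
tall_prop 0.72 ((455.4, 59.6, 39.9, 39.5, -15.4), 0.0479, 309)
the job is handed in; nothing more can be done
48.9167 None
```

The job is handed in at about 49 s, with everything released and the gripper clear. All three plaques are face up in their matching outlines, and the blue-then-green stack stands in the small square. I did not move the yellow prop.

**Plaques:** each was lowered until it touched the slab before release. Close wrist-camera checks after release put each plaque within this distance of its slab centre; each plaque has 4 mm free all round:

| Plaque | Offset |
|---|---|
| Oblong | about 0.5 mm |
| Square | about 1.3 mm |
| Round | about 1.4 mm |

**Stack:** it first stood about 2.5–4 mm off centre, so I gripped both blocks lightly and slid them about 3 mm. The recheck put blue about 0.6 mm and green about 0.7 mm from centre, and about 1 mm apart. The top is at 67.8 mm, where 68 mm meets the red mark.

**Checks that disagreed or were incomplete:**
- The top camera puts the oblong and round plaques about 2–3 mm off their outlines. That is more than the wrist camera shows but still inside the free gap.
- In the last top picture the reading on the green block was only partial, most likely because the arm hid part of it. The square plaque gave no usable reading.
- For the square plaque and the green block I therefore relied on the earlier wrist views.

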